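Clear the swing and re-index the drum band

TASK

First clear the loose parts that stand around the swivel fixture (brass bearing cups, bone bead, wooden hub, steel punch, whichever are there) into the blue tray. Only then pull the fixture's red plunger up and twist it so that it stays out by itself when you let go, swing the arm by its black knob until the green drum stands over the yellow mark, and twist the plunger back so that it springs fully home and locks the arm there. Leave the parts in the tray and do not disturb the other things on the bench.

Things in the scene. Friction and masses are not known exactly. Their poses are not given: they have to be found in the camera images.
- iron_plate: Pitted dark cast iron plate lying on the bench, fixed, 580 x 1060 x 12 mm. Its top, 12 mm above the bench, is the surface that everything below stands on. Origin: centre of its underside.
- fixture: Fixed swivel fixture, grey base with a brass index plate. Origin on the vertical pivot axis of its swing arm, at plate-top height; z up. Its -x points roughly at the robot; the plunger's axis is 55 mm from the pivot along its +x. Base, bridge and slotted collar reach up to 73 mm above the plate.
- swing_arm (a joint): Turn of the arm about the pivot (rad), clockwise from above: 0 at the start (arm towards -y), 1.134 arm along the fixture's -x, 2.269 arm towards +y. At these three values a 12 mm hole of the index plate lies under the 10 mm locking pin; the pin's round end pulls the arm in from 3 degrees off. Unlocked, the arm turns with 0.12 N m friction and stays where left.
- swing_knob (a point): Black upright round knob on the swing arm, 26 mm diameter, 90 mm from the pivot. This point is on its axis, 75 mm above the plate; the knob stands free from 46 to 92 mm above the plate (the arm's 36 mm wide bar lies below). The drum's side is 45 mm from the knob's axis.
- drum_centre (a point): Centre of the top of the green enamel drum band on its carrier (90 mm diameter, brass rims 93 mm, from 5 to 58 mm above the plate), fastened on the end of the swing arm 180 mm from the pivot.
- plunger_lift (a joint): How far the sprung locking plunger is pulled up (m): 0 fully home, pin in the index plate; end stop 0.028. Its spring pulls it down with about 7 N at 0 and 15 N at 0.028 (weight included). Between the three holes the pin's end rests on the index plate at about 0.012. Held out on its collar it reads about 0.018.
- plunger_twist (a joint): Twist of the plunger about its vertical axis (rad), anticlockwise from above, range -0.08 to 1.25. At 0 its brass cross pin is in the collar's slot: it can move up and down, not twist. Raised 19 mm or more it twists; twisted 0.6 or more (1.0 is safe) and let down, the cross pin rests on the collar and it stays out. Twisted back to 0 it springs down.
- plunger_handle (a point): Centre of the plunger's red T-handle, a bar 60 mm long, 16 mm wide, 20 mm high (98 to 118 mm above the plate when home). At twist 0 the bar lies along the fixture's x axis; it turns and rises with the plunger. This frame's x is along the bar. Only the arm's knob, when near, and nothing else close by is higher than 73 mm above the plate.
- yellow_mark: Round yellow painted disc, 110 mm diameter, flat on the plate: the station to which the drum is to go. Its origin is its centre. It lies under the drum's path at swing_arm 1.134 or 2.269 (it differs from start to start).
- white_mark: Round white painted disc, 110 mm, the other station; not wanted now.
- tray: Fixed blue open tray, 280 (its x) x 200 (its y) x 34 mm, walls and floor 5 mm thick. Origin: centre of its underside, at plate-top height.
- cup_a: Tarnished brass bearing cup, round, 56 mm diameter, 60 mm high, about 0.28 kg. Origin: centre of its underside, z along its axis; stands upright at first. May be absent.
- cup_b: A second bearing cup like cup_a. May be absent.
- bead: Bone-white spacer bead, barrel-shaped, 53 mm diameter, 64 mm high, about 0.12 kg, origin at the centre of its underside, z along its axis, standing at first. May be absent.
- punch: Stubby steel punch standing on its round head (42 mm diameter, 16 mm high), shank 27 mm diameter above it, 90 mm high in all, about 0.35 kg. Origin: centre of the underside of its head, z along its axis. May be absent.
- hub: Turned wooden hub, round, 54 mm diameter with a waist of 42 mm from 20 to 38 mm up, 60 mm high, about 0.1 kg. Origin: centre of its underside, z along its axis; stands upright at first. May be absent.
- funnel_stand: Bystander: brass funnel in a ring stand, 200 mm high, base 130 x 90 mm. Leave alone.
- blue_band: Bystander: blue drum band, 90 mm diameter, 45 mm high. Leave alone.
- finial: Bystander: brass finial, 52 mm diameter, 85 mm high. Leave alone.
- grease_jar: Bystander: amber grease jar, 70 mm diameter, 75 mm high. Leave alone.
- screwdriver: Bystander: orange screwdriver, about 200 mm long. Leave alone.
- wood_block: Bystander: wooden block 90 x 60 x 45 mm. Leave alone.

How it is judged:
On the way, in this order (a step that is already met when the one before it is completed fails the run):
1. all the loose parts are in the tray and let go, with the plunger still home (x of cup_a in the frame of tray between -0.134 and 0.134 m and y of cup_a in the frame of tray between -0.094 and 0.094 m and z of each of cup_a, cup_b, bead, punch, hub in the frame of tray below 0.045 m and x of cup_b in the frame of tray between -0.134 and 0.134 m and y of cup_b in the frame of tray between -0.094 and 0.094 m and x of bead in the frame of tray between -0.134 and 0.134 m and y of bead in the frame of tray between -0.094 and 0.094 m and x of punch in the frame of tray between -0.134 and 0.134 m and y of punch in the frame of tray between -0.094 and 0.094 m and x of hub in the frame of tray between -0.134 and 0.134 m and y of hub in the frame of tray between -0.094 and 0.094 m and contact force between the fingers and cup_a below 0.05 N and contact force between the fingers and cup_b below 0.05 N and contact force between the fingers and bead below 0.05 N and contact force between the fingers and punch below 0.05 N and contact force between the fingers and hub below 0.05 N and value of joint plunger_lift below 0.005 m and value of joint plunger_twist between -0.25 and 0.25 rad), for 0.2 s.
2. the plunger stays out on its collar by itself, untouched (value of joint plunger_lift above 0.0155 m and value of joint plunger_twist above 0.5 rad and contact force between each of the arm, the fingers and plunger_lift below 0.05 N), for 0.3 s.
3. the drum has been swung over the yellow mark, the plunger still held out (value of joint plunger_lift above 0.0155 m and value of joint plunger_twist above 0.5 rad and horizontal distance between drum_centre and yellow_mark below 0.02 m), for 0.2 s.
4. the plunger is twisted back and fully home, the drum over the yellow mark (value of joint plunger_lift below 0.005 m and value of joint plunger_twist between -0.25 and 0.25 rad and horizontal distance between drum_centre and yellow_mark below 0.012 m), for 0.2 s.
At the end, for the whole second after the job is handed in: Every loose part that is present lies or stands inside the tray; the green drum's centre is within 12 mm of the yellow mark's centre, the plunger is down within 5 mm of home and twisted back to within 0.25 rad of its slot, and the arm is at rest (all of step 4 and x of cup_a in the frame of tray between -0.134 and 0.134 m and y of cup_a in the frame of tray between -0.094 and 0.094 m and z of each of cup_a, cup_b, bead, punch, hub in the frame of tray below 0.045 m and x of cup_b in the frame of tray between -0.134 and 0.134 m and y of cup_b in the frame of tray between -0.094 and 0.094 m and x of bead in the frame of tray between -0.134 and 0.134 m and y of bead in the frame of tray between -0.094 and 0.094 m and x of punch in the frame of tray between -0.134 and 0.134 m and y of punch in the frame of tray between -0.094 and 0.094 m and x of hub in the frame of tray between -0.134 and 0.134 m and y of hub in the frame of tray between -0.094 and 0.094 m and velocity of joint swing_arm between -0.05 and 0.05 rad/s); the robot touches nothing.
It fails at once if a bystander was moved more than 40 mm (distance of any of funnel_stand, blue_band, finial, grease_jar, screwdriver, wood_block from where it was at the start of the episode above 0.04 m).
Of cup_a, cup_b, bead, punch, hub only 3 to 5 are there at a start; the rules pass over those that are not, and their reading is None.
At some moment in a run one of cup_a, cup_b, bead, punch, hub may be knocked a few centimetres aside while the robot is not near it.
Once in a run the grip may slacken for a moment while it holds something.
It also fails if it takes over 210 s, if anything falls off the work surface, if the arm or the gripper's body presses on something with over 40 N, if the wrist force passes 120 N, or if a joint passes its speed limit or range.

ROBOT

A 6-joint arm with a two-finger parallel gripper is mounted at the origin on the work surface. World frame = base frame: x ahead of the robot, y to its left, z up, the work surface at z = 0. Lengths are in m, angles in rad, forces in N, time in s.
With the tool pointing down it reaches from about 0.3 to 0.875 m from the base axis. Payload 6.4 kg.
Tool frame: the origin (TCP) lies at the very end of the fingers, on their centre line; the grasp point (between the pads) lies 19 mm behind it (env.pinch_z is the distance from the TCP to the grasp point, in m); y points along the fingers, x is the direction in which the jaws open and shut, and the axes are right-handed (so a half turn about y gives the same grasp; the last joint's range is limited). The gripper opens to 85 mm and grips with 20 to 120 N. Pads are 22 mm wide; open, the fingers measure 114 mm over their backs; the gripper's body (76 mm by 85 mm) begins 54 mm behind the grasp point. The pads swing forward as they close: fully open they stand 13 mm farther back than shut.
Start: joints at [0.931, 0.181, 1.607, -0, 1.354, -0.206], TCP at [0.242, 0.522, 0.231] pointing down, gripper open.
Joint ranges: [-2.99, 2.99], [-0.89, 2.07], [0.3, 2.58], [-1.14, 4.28], [0, 2.63], [-3.12, 3.12]. Speed limits (rad/s): [2.57, 2.57, 3.01, 3.14, 3.14, 3.14].

INTERFACE

Orientations are given as a unit quaternion [x, y, z, w].
In Python, from workcell import env gives the robot as it stands.
- The arm moves only by the tool jog_arm, never from a script. Its argument "moves" is a list of rows, each an object with "slide": the shift along the world's x, y, z in cm, a list of three; "spin": the turn about the world's z in degrees; "gripper": the closure, from 0 (fully open) to 1 (shut). A call has 1 to 10 rows; each row shifts and turns the pose as measured when the row begins; what a row does not reach is not made up. A row lasts 1/10 s, in which the tool goes at most 50 mm and 8.59 degrees, less where a joint would pass 70% of its speed; a pose out of reach is approached as far as the arm can. A call is refused whole if a number of a shift passes 5 or a number of a turn 8.59, either way. A call with a gripper value outside its range is refused whole. The fingers move at their own pace and stop on an object; the grip force is fixed at half the most. Time passes only in rows, so rows that do not move let the fingers close. It gives the time, the measured TCP pose, the force and the opening at its end, in the units of the state.
- env.state(): the state, without advancing time (a new reading comes with each control period).
- env.capture(name): name is "side" or "top" or "wrist"; returns a dict with "color" (480x640x3 uint8, red, green, blue), "z_map" (480x640 float32, m along the optical axis (not along the pixel's ray), 0 where there is no reading), "intrinsics" (3x3 intrinsics, pixels), "R" (3x3) and "t" (3): a world point X has camera coordinates R X + t. Camera axes: x right, y down, z forward; pixel columns grow to the right and rows downward; lengths in m; the calibration is good to about 2 mm. A picture is of the moment at which its call begins.
- env.hand_in(): hands the job in, once; it reports no verdict.
Trained networks look in a picture, given as the dict that the camera call returned (one of the last four; its "shot" number tells which), for a name from the list of things; names that differ only in an ending like _2 or _b are one class to them, and where a whole thing is asked for, a point or a joint stands for the part that bears it (a point fixed in the world has none). Each returns a list of dicts, best first, with "score" (0 to 1); they miss things now and then, are a little off and sometimes report something else, mostly with a low value. They report only what shows in the picture. A call takes as long as a camera call.
- env.look_for(picture, label): "at" ([column, row] in pixels, amid what is visible of it).
- env.outline_of(picture, label): "pixels" (480x640 bool, what is visible of it) and "at" ([column, row] in pixels, amid what is visible of it).
- env.place_of(picture, label): "at" ([column, row] in pixels: a listed point, or the origin of a listed thing).
The state is a dict: "time_s": time; "joints": joint angles; "joint_vel": joint speeds; "effort": joint torques, N m; "tcp_pos": TCP position; "tcp_rot": TCP orientation; "force": force on the tool from outside, world axes, zero at the start; "wrist_torque": the same for the moment, N m; "gripper_width": finger opening in m.
Only numpy, scipy, OpenCV 4.12 (cv2) and the standard library are available. Lean on these libraries where they do the work, as an engineer would, in place of code of your own. Each camera call takes 0.05 s, during which the arm holds its last target. There are 200 camera calls.

## Working session

There is one attempt and no reset: what is moved stays moved. The work goes in short steps, Python scripts to look and compute and a tool call to move; the robot and the scene stay as the last step left them, time stands still between calls to the robot, and variables do not carry over. Pictures are saved under pics/ and viewed, about 12 in all and at most 16, crops included, and the job is handed in when it is done.

Besides the shell and the picture viewer there is one more tool, called after "Call:" by a JSON object that holds its "fn" and its "kwargs". jog_arm: Moves the arm, as the interface text tells. Its arguments: {"type":"object","properties":{"moves":{"type":"array"}},"required":["moves"]}

```bash
mkdir -p pics; cat > h.py <<'E'
import numpy as np, cv2
from workcell import env
def save(p,name): cv2.imwrite(f'pics/{name}.png',p['color'][:,:,::-1])
def ray(p,px,z):
    """world point on pixel ray at world height z"""
    K,R,t=map(np.array,(p['intrinsics'],p['R'],p['t']))
    d=R.T@np.linalg.solve(K,[px[0],px[1],1]); c=-R.T@t
    return c+d*(z-c[2])/d[2]
def cloud(p,mask=None):
    K,R,t=map(np.array,(p['intrinsics'],p['R'],p['t']))
    z=p['z_map']; m=(z>0) if mask is None else (z>0)&mask
    v,u=np.nonzero(m); Z=z[m]
    C=np.stack([(u-K[0,2])*Z/K[0,0],(v-K[1,2])*Z/K[1,1],Z])
    return (R.T@(C-t[:,None])).T
def proj(p,X):
    c=np.array(p['R'])@X+p['t']; q=np.array(p['intrinsics'])@c; return q[:2]/q[2]
E
python3 - <<'E'
from h import *
for n in('top','side'):
    p=env.capture(n); save(p,n+'0')
    print(n,'cam',-np.array(p['R']).T@p['t'])
    for l in ['cup_a','bead','punch','hub','tray','fixture','swing_knob','drum_centre','plunger_handle','yellow_mark','white_mark','funnel_stand','blue_band','finial','grease_jar','screwdriver','wood_block']:
        zz={'swing_knob':.087,'drum_centre':.07,'plunger_handle':.12}.get(l,.012)
        for r in env.place_of(p,l)[:3]:
            if r['score']>.3: print(l,round(r['score'],2),np.round(r['at']),ray(p,r['at'],zz).round(3))
E
```

```text
top cam [0.47627445 0.05149182 1.32995916]
cup_a 0.81 [262. 260.] [0.54  0.21  0.012]
cup_a 0.8 [280. 288.] [0.465 0.161 0.012]
punch 0.5 [255. 235.] [0.609 0.233 0.012]
hub 0.59 [328. 296.] [0.446 0.031 0.012]
tray 0.72 [468. 268.] [ 0.53  -0.351  0.012]
fixture 0.63 [319. 232.] [0.621 0.058 0.012]
swing_knob 0.63 [348. 248.] [ 0.573 -0.019  0.087]
drum_centre 0.84 [377. 267.] [ 0.525 -0.096  0.07 ]
plunger_handle 0.73 [255. 250.] [0.559 0.216 0.12 ]
plunger_handle 0.59 [324. 204.] [0.68  0.047 0.12 ]
yellow_mark 0.96 [257. 250.] [0.567 0.226 0.012]
yellow_mark 0.62 [317. 229.] [0.629 0.063 0.012]
yellow_mark 0.52 [228. 202.] [0.697 0.31  0.012]
white_mark 0.73 [254. 248.] [0.571 0.234 0.012]
white_mark 0.7 [308. 295.] [0.447 0.084 0.012]
funnel_stand 0.83 [162. 292.] [0.448 0.479 0.012]
funnel_stand 0.65 [372. 268.] [ 0.524 -0.09   0.012]
blue_band 0.75 [214. 316.] [0.385 0.336 0.012]
blue_band 0.71 [254. 248.] [0.571 0.234 0.012]
finial 0.83 [224. 203.] [0.694 0.32  0.012]
grease_jar 0.93 [429. 191.] [ 0.741 -0.242  0.012]
screwdriver 0.77 [371. 175.] [ 0.782 -0.082  0.012]
screwd
[... 607 characters left out ...]
03   0.087]
drum_centre 0.91 [306. 302.] [ 0.524 -0.098  0.07 ]
plunger_handle 0.7 [366. 239.] [0.677 0.056 0.12 ]
yellow_mark 0.74 [309. 247.] [0.568 0.238 0.012]
yellow_mark 0.56 [305. 299.] [ 0.53  -0.001  0.012]
yellow_mark 0.42 [325. 273.] [0.59  0.101 0.012]
white_mark 0.81 [265. 282.] [0.445 0.082 0.012]
white_mark 0.7 [355. 229.] [0.703 0.318 0.012]
funnel_stand 0.89 [261. 214.] [0.453 0.457 0.012]
funnel_stand 0.66 [323. 272.] [0.587 0.105 0.012]
blue_band 0.59 [238. 239.] [0.385 0.312 0.012]
finial 0.83 [351. 228.] [0.693 0.323 0.012]
grease_jar 0.63 [433. 363.] [ 0.744 -0.254  0.012]
screwdriver 0.55 [427. 308.] [ 0.786 -0.077  0.012]
wood_block 0.9 [315. 215.] [0.606 0.423 0.012]
```

```bash
python3 - <<'E'
import cv2
a=cv2.imread('pics/top0.png')[150:340,140:540]; cv2.imwrite('pics/topc.png',cv2.resize(a,(800,380),interpolation=3))
a=cv2.imread('pics/side0.png')[180:460,190:480]; cv2.imwrite('pics/sidec.png',cv2.resize(a,(580,560),interpolation=3))
E
```

```text
(no output)
```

View pics/topc.png

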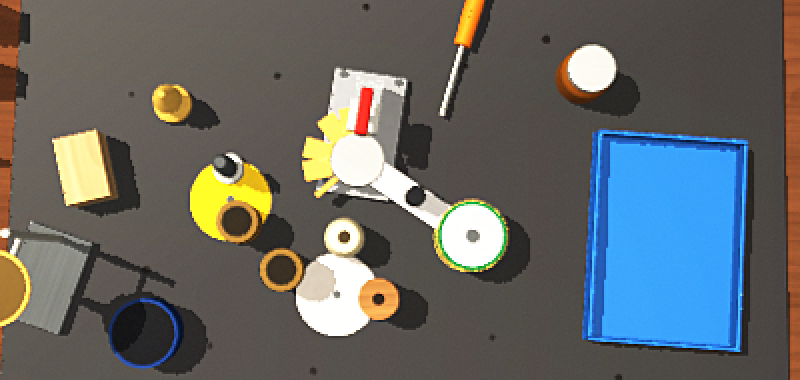

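View pics/sidec.png

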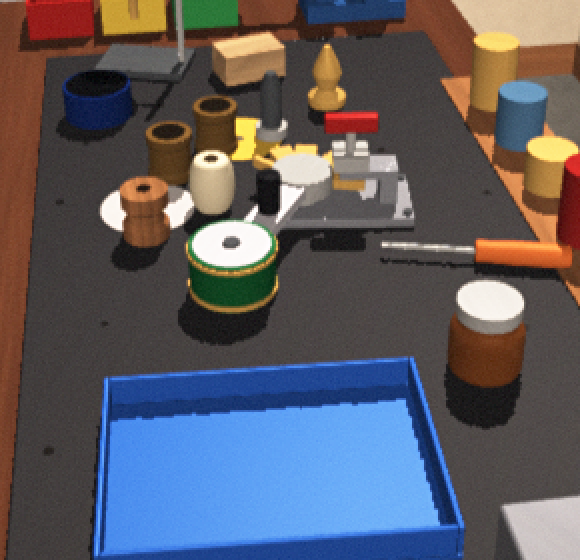

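The top view shows five parts: the two cups at about (238,222) and (281,269), bead (344,237), hub (379,299) and punch (228,165). The yellow mark is at (230,200), so the target is swing 2.269. The side view agrees. Next I'll measure the parts with depth.

```bash
python3 - <<'E'
from h import *
from scipy import ndimage
p=env.capture('top'); 
K,R,t=map(np.array,(p['intrinsics'],p['R'],p['t']))
z=p['z_map']; v,u=np.mgrid[:480,:640]
C=np.stack([(u-K[0,2])*z/K[0,0],(v-K[1,2])*z/K[1,1],z]).reshape(3,-1)
X=(R.T@(C-t[:,None])).T.reshape(480,640,3)
m=(X[...,2]>.045)&(z>0)
lab,n=ndimage.label(m)
for i in range(1,n+1):
    q=X[lab==i]
    if len(q)<15: continue
    top=q[q[:,2]>np.percentile(q[:,2],90)-.01]
    lo,hi=top[:,:2].min(0),top[:,:2].max(0)
    if lo[1]<-.5 or hi[1]>.55 : continue
    print(len(q),'zmax',np.percentile(q[:,2],95).round(3),'mid',((lo+hi)/2).round(3),'ext',(hi-lo).round(3),'mean',top.mean(0).round(3))
s=env.state(); print(s['tcp_pos'],s['tcp_rot'],s['gripper_width'],env.pinch_z, s['joints'])
for l in('cup_a','bead','punch','hub','tray'):
  for r in env.outline_of(p,l)[:3]:
    q=X[r['pixels']]; print(l,r['score'],r['at'],np.median(q,0).round(3),q.min(0).round(3),q.max(0).round(3))
E
```

```text
571 zmax 0.109 mid [0.914 0.272] ext [0.059 0.058] mean [0.914 0.272 0.106]
553 zmax 0.109 mid [ 0.915 -0.057] ext [0.059 0.06 ] mean [ 0.914 -0.057  0.105]
486 zmax 0.089 mid [0.914 0.162] ext [0.059 0.058] mean [0.914 0.163 0.085]
419 zmax 0.069 mid [0.914 0.052] ext [0.06  0.057] mean [0.914 0.053 0.065]
493 zmax 0.089 mid [ 0.915 -0.166] ext [0.059 0.059] mean [ 0.914 -0.166  0.085]
433 zmax 0.069 mid [ 0.915 -0.276] ext [0.059 0.058] mean [ 0.914 -0.275  0.065]
594 zmax 0.09 mid [ 0.744 -0.244] ext [0.059 0.061] mean [ 0.744 -0.243  0.087]
2962 zmax 0.125 mid [ 0.605 -0.026] ext [0.233 0.2  ] mean [0.642 0.028 0.105]
169 zmax 0.096 mid [0.696 0.313] ext [0.02  0.023] mean [0.695 0.312 0.09 ]
806 zmax 0.062 mid [0.603 0.424] ext [0.1   0.078] mean [0.603 0.423 0.058]
107 zmax 0.105 mid [0.608 0.235] ext [0.018 0.019] mean [0.608 0.234 0.101]
359 zmax 0.077 mid [0.536 0.214] ext [0.055 0.053] mean [0.536 0.214 0.073]
314 zmax 0.079 mid [0.518 0.075] ext [0.044 0.044] mean [0.518 0.075 0.075]
1359 zmax 0.207 mid [0.457 0.479] ext [0.111 0.092] mean [0.447 0.478 0.204]
361 zmax 0.07
[... 840 characters left out ...]
 ]
bead 0.78 [311.4, 267.8] [0.518 0.075 0.074] [0.476 0.05  0.005] [0.546 0.104 1.33 ]
bead 0.34 [329.6, 235.2] [0.605 0.028 0.061] [ 0.476 -0.141  0.005] [0.754 0.134 1.33 ]
bead 0.27 [304.8, 298.4] [0.442 0.088 0.013] [0.389 0.041 0.003] [0.494 0.138 1.33 ]
punch 0.69 [250.1, 234.5] [0.604 0.229 0.069] [0.476 0.051 0.021] [0.625 0.251 1.33 ]
punch 0.44 [339.3, 248.2] [ 0.575 -0.006  0.063] [ 0.476 -0.137  0.006] [0.688 0.132 1.33 ]
hub 0.79 [325.6, 299.6] [0.438 0.03  0.072] [0.409 0.002 0.008] [0.476 0.054 1.33 ]
hub 0.27 [336.9, 230.1] [0.623 0.014 0.012] [ 0.306 -0.536 -0.009] [0.896 0.542 1.33 ]
tray 0.56 [471.0, 267.1] [ 0.524 -0.358  0.017] [ 0.382 -0.473  0.005] [0.674 0.051 1.33 ]
```

Call:
{"fn": "jog_arm", "kwargs": {"moves": [{"slide": [1.8, -4.5, 0], "spin": 6, "gripper": 0}, {"slide": [1.8, -4.5, 0], "spin": 6, "gripper": 0}, {"slide": [1.8, -4.5, 0], "spin": 6, "gripper": 0}, {"slide": [1.8, -4.5, 0], "spin": 6, "gripper": 0}, {"slide": [1.8, -4.5, 0], "spin": 6, "gripper": 0}, {"slide": [1.8, -4.5, 0], "spin": 6, "gripper": 0}, {"slide": [1.8, -4.5, 0], "spin": 6, "gripper": 0}, {"slide": [1.8, -4.5, 0], "spin": 6, "gripper": 0}, {"slide": [1.8, -4.5, 0], "spin": 6, "gripper": 0}, {"slide": [1.8, -4.5, 0], "spin": 6, "gripper": 0}]}}

```text
time_s: 3.1
tcp_pos: [0.4194, 0.0713, 0.2327]
tcp_rot: [0.318, 0.634, -0.63, -0.315]
force: [0.8, 1.2, 0.7]
gripper_width: 0.0853
```

Call:
{"fn": "jog_arm", "kwargs": {"moves": [{"slide": [2.0, -4.2, 0], "spin": 0, "gripper": 0}, {"slide": [0, 0, -4.8], "spin": 0, "gripper": 0}, {"slide": [0, 0, -4.8], "spin": 0, "gripper": 0}, {"slide": [0, 0, -4.8], "spin": 0, "gripper": 0}, {"slide": [0, 0, -3.0], "spin": 0, "gripper": 0}, {"slide": [0, 0, -1.5], "spin": 0, "gripper": 0}]}}

```text
time_s: 3.7
tcp_pos: [0.4464, 0.018, 0.044]
tcp_rot: [0.327, 0.634, -0.628, -0.312]
force: [0.4, -0.5, 0.4]
gripper_width: 0.0853
```

```bash
python3 - <<'E'
from h import *
s=env.state(); print(s['tcp_pos'],s['force'],s['joints'][5])
p=env.capture('side'); save(p,'s1'); a=p['color'][180:340,200:420,::-1]; cv2.imwrite('pics/s1c.png',cv2.resize(a,None,fx=3,fy=3))
E
```

```text
[0.44640562 0.01803599 0.04395507] [ 0.42725198 -0.53837163  0.43835312] -2.4354299711038596
```

View pics/s1c.png

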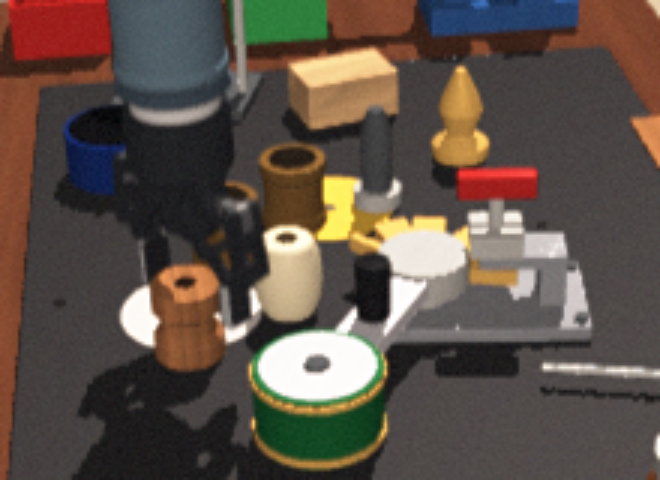

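```bash
cat >> h.py <<'E'
def find(l,p=None,zt=.072):
    p=p or env.capture('side'); out=[]
    for r in env.outline_of(p,l)[:3]:
        q=cloud(p,r['pixels']); 
        if len(q)<20: continue
        lo=np.percentile(q,3,axis=0); hi=np.percentile(q,97,axis=0)
        pl=[a['at'] for a in env.place_of(p,l)[:1]]
        out.append((round(r['score'],2),'n',len(q),'med',np.median(q,0).round(3),'x',lo[0].round(3),hi[0].round(3),'ymin',lo[1].round(3),hi[1].round(3),'z',hi[2].round(3)))
    return out
E
python3 - <<'E'
from h import *
p=env.capture('side')
for o in find('hub',p): print(o)
for r in env.place_of(p,'hub')[:2]: print(r['score'],r['at'],ray(p,r['at'],.012).round(3))
s=env.state(); print(s['joints'])
E
```

```text
(0.75, 'n', 712, 'med', array([0.438, 0.006, 0.054]), 'x', np.float64(0.415), np.float64(0.46), 'ymin', np.float64(-0.004), np.float64(0.041), 'z', np.float64(0.072))
0.82 [261.4, 294.6] [0.435 0.032 0.012]
[-0.22808928  0.15388391  2.06820356  0.00423269  0.8911698  -2.43536512]
```

Call:
{"fn": "jog_arm", "kwargs": {"moves": [{"slide": [-0.8, 1.1, 0], "spin": 0, "gripper": 0}, {"slide": [0, 0, -0.1], "spin": 0, "gripper": 0.3}, {"slide": [0, 0, 0], "spin": 0, "gripper": 0.6}, {"slide": [0, 0, 0], "spin": 0, "gripper": 0.6}, {"slide": [0, 0, 0], "spin": 0, "gripper": 0.6}, {"slide": [0, 0, 0], "spin": 0, "gripper": 0.6}]}}

```text
time_s: 4.55
tcp_pos: [0.4447, 0.0296, 0.0521]
tcp_rot: [0.332, 0.636, -0.627, -0.305]
force: [0.8, 0.3, 0.0]
gripper_width: 0.0523
```

Call:
{"fn": "jog_arm", "kwargs": {"moves": [{"slide": [0, 0, 0], "spin": 0, "gripper": 0}, {"slide": [0, 0, 0], "spin": 0, "gripper": 0}, {"slide": [-0.4, 0, -1.2], "spin": 0, "gripper": 0}, {"slide": [0, 0, 0], "spin": 0, "gripper": 0}]}}

```text
time_s: 4.95
tcp_pos: [0.4409, 0.0293, 0.04]
tcp_rot: [0.332, 0.636, -0.626, -0.305]
force: [-0.9, 0.1, 0.5]
gripper_width: 0.0852
```

Call:
{"fn": "jog_arm", "kwargs": {"moves": [{"slide": [0, 0, 0], "spin": 0, "gripper": 0.7}, {"slide": [0, 0, 0], "spin": 0, "gripper": 0.7}, {"slide": [0, 0, 0], "spin": 0, "gripper": 0.7}, {"slide": [0, 0, 0], "spin": 0, "gripper": 0.7}, {"slide": [0, 0, 0], "spin": 0, "gripper": 0.7}]}}

```text
time_s: 5.45
tcp_pos: [0.4426, 0.029, 0.0418]
tcp_rot: [0.333, 0.636, -0.626, -0.305]
force: [0.1, -0.1, 0.3]
gripper_width: 0.0525
```

Call:
{"fn": "jog_arm", "kwargs": {"moves": [{"slide": [0, 0, 4.5], "spin": 0, "gripper": 0.7}, {"slide": [0, 0, 4.5], "spin": -4, "gripper": 0.7}, {"slide": [0, -2.5, 3], "spin": -8, "gripper": 0.7}, {"slide": [0, -4.5, 0], "spin": -8, "gripper": 0.7}, {"slide": [0, -4.5, 0], "spin": -8, "gripper": 0.7}, {"slide": [0, -4.5, 0], "spin": -8, "gripper": 0.7}, {"slide": [0, -4.5, 0], "spin": -8, "gripper": 0.7}, {"slide": [0, -4.5, 0], "spin": -8, "gripper": 0.7}, {"slide": [0, -4.5, 0], "spin": -8, "gripper": 0.7}, {"slide": [0, -3.0, 0], "spin": -8, "gripper": 0.7}]}}

```text
time_s: 6.45
tcp_pos: [0.4382, -0.3047, 0.1662]
tcp_rot: [0.638, 0.331, -0.335, -0.609]
force: [0.6, 0.3, -2.0]
gripper_width: 0.0528
```

Call:
{"fn": "jog_arm", "kwargs": {"moves": [{"slide": [0, -1.8, -4], "spin": -8, "gripper": 0.7}, {"slide": [0, 0, -4], "spin": -8, "gripper": 0.7}, {"slide": [0, 0, -2.0], "spin": -8, "gripper": 0.7}, {"slide": [0, 0, 0], "spin": 0, "gripper": 0.7}, {"slide": [0, 0, 0], "spin": 0, "gripper": 0.7}]}}

```text
time_s: 6.95
tcp_pos: [0.4378, -0.3306, 0.0645]
tcp_rot: [0.697, 0.182, -0.194, -0.666]
force: [0.7, 0.1, -1.0]
gripper_width: 0.0527
```

Call:
{"fn": "jog_arm", "kwargs": {"moves": [{"slide": [0, 0, -1.5], "spin": 0, "gripper": 0.7}, {"slide": [0, 0, 0], "spin": 0, "gripper": 0.7}, {"slide": [0, 0, 0], "spin": 0, "gripper": 0.15}, {"slide": [0, 0, 0], "spin": 0, "gripper": 0.15}, {"slide": [0, 0, 0], "spin": 0, "gripper": 0.15}]}}

```text
time_s: 7.45
tcp_pos: [0.4404, -0.3323, 0.0532]
tcp_rot: [0.699, 0.187, -0.196, -0.662]
force: [0.1, 0.7, -0.7]
gripper_width: 0.0725
```

Call:
{"fn": "jog_arm", "kwargs": {"moves": [{"slide": [0, 0, 4.8], "spin": 0, "gripper": 0}, {"slide": [0, 0, 4.8], "spin": -8, "gripper": 0}, {"slide": [0.4, 4.0, 2], "spin": -8, "gripper": 0}, {"slide": [0.4, 4.8, 0], "spin": -8, "gripper": 0}, {"slide": [0.4, 4.8, 0], "spin": -8, "gripper": 0}, {"slide": [0.4, 4.8, 0], "spin": -8, "gripper": 0}, {"slide": [0.4, 4.8, 0], "spin": -8, "gripper": 0}, {"slide": [0.4, 4.8, 0], "spin": -8, "gripper": 0}, {"slide": [0.4, 4.8, 0], "spin": -8, "gripper": 0}, {"slide": [0.4, 4.8, 0], "spin": -8, "gripper": 0}]}}

```text
time_s: 8.45
tcp_pos: [0.4729, 0.023, 0.1802]
tcp_rot: [0.681, -0.244, 0.228, -0.651]
force: [0.5, 0.4, 0.3]
gripper_width: 0.0854
```

Call:
{"fn": "jog_arm", "kwargs": {"moves": [{"slide": [0.4, 4.8, 0], "spin": -4, "gripper": 0}, {"slide": [0, 2.0, 0], "spin": 0, "gripper": 0}, {"slide": [0, 0, 0], "spin": 0, "gripper": 0}]}}

```text
time_s: 8.75
tcp_pos: [0.4774, 0.0985, 0.1825]
tcp_rot: [0.671, -0.266, 0.252, -0.644]
force: [-0.1, -1.2, -0.4]
gripper_width: 0.0857
```

```bash
cat >> h.py <<'E'
def jaw():
    from scipy.spatial.transform import Rotation as Ro
    s=env.state(); x=Ro.from_quat(s['tcp_rot']).as_matrix()[:,0]
    return np.degrees(np.arctan2(x[1],x[0])).round(1)
def stat():
    s=env.state(); print('t',s['time_s'],'tcp',s['tcp_pos'].round(4) if hasattr(s['tcp_pos'],'round') else s['tcp_pos'],'jaw',jaw(),'j6',round(s['joints'][5],2),'w',s['gripper_width'])
E
python3 - <<'E'
from h import *
stat()
for n in('wrist','side'):
  p=env.capture(n)
  if n=='wrist': save(p,'w1')
  for l in('cup_a','bead','punch','hub'):
    for o in find(l,p)[:2]: print(n,l,*o)
E
```

```text
t 8.75 tcp [0.4774 0.0985 0.1825] jaw -43.1 j6 0.74 w 0.08569876707387272
wrist cup_a 0.72 n 6795 med [0.533 0.208 0.073] x 0.512 0.558 ymin 0.187 0.233 z 0.074
wrist cup_a 0.58 n 5874 med [0.478 0.154 0.073] x 0.451 0.5 ymin 0.129 0.177 z 0.074
wrist bead 0.76 n 4335 med [0.52  0.081 0.075] x 0.498 0.541 ymin 0.057 0.098 z 0.078
wrist hub 0.72 n 1951 med [ 0.557 -0.259  0.028] x 0.425 0.585 ymin -0.332 -0.252 z 0.047
wrist hub 0.56 n 115 med [ 0.438 -0.303  0.023] x 0.428 0.444 ymin -0.306 -0.301 z 0.029
side cup_a 0.85 n 578 med [0.535 0.191 0.053] x 0.511 0.561 ymin 0.181 0.23 z 0.073
side cup_a 0.66 n 658 med [0.473 0.131 0.052] x 0.449 0.497 ymin 0.122 0.171 z 0.073
side bead 0.83 n 596 med [0.516 0.052 0.053] x 0.494 0.54 ymin 0.043 0.081 z 0.076
side bead 0.32 n 877 med [0.448 0.456 0.023] x 0.4 0.515 ymin 0.414 0.513 z 0.202
side punch 0.77 n 420 med [0.607 0.22  0.048] x 0.591 0.624 ymin 0.209 0.348 z 0.099
side punch 0.47 n 1765 med [ 0.737 -0.271  0.061] x 0.711 0.771 ymin -0.283 -0.228 z 0.087
side hub 0.87 n 1326 med [ 0.439 -0.347  0.067] x 0.415 0.463 ymin -0.358 -0.313 z 0.077
```

View pics/w1.png

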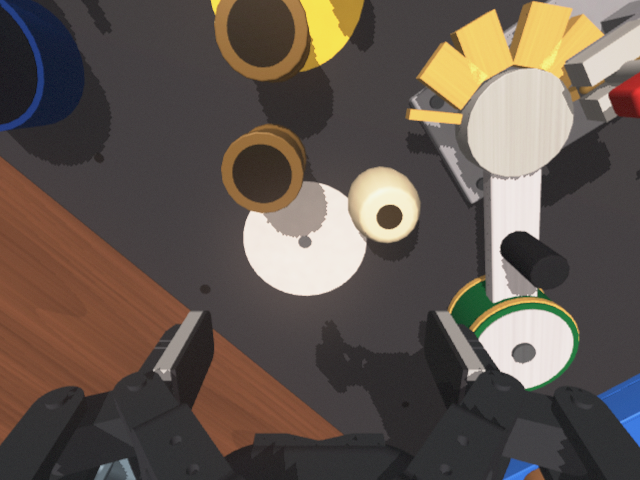

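Call:
{"fn": "jog_arm", "kwargs": {"moves": [{"slide": [-0.2, 4.0, 0], "spin": 0, "gripper": 0}, {"slide": [0, 1.5, 0], "spin": 0, "gripper": 0}, {"slide": [0, 0, 0], "spin": 0, "gripper": 0}, {"slide": [0, 0, -4.0], "spin": 0, "gripper": 0}, {"slide": [0, 0, -4.0], "spin": 0, "gripper": 0}, {"slide": [0, 0, -2.0], "spin": 0, "gripper": 0}, {"slide": [0, 0, 0], "spin": 0, "gripper": 0}]}}

```text
time_s: 10.55
tcp_pos: [0.4775, 0.1503, 0.0812]
tcp_rot: [0.67, -0.266, 0.256, -0.644]
force: [-0.3, 0.4, -0.7]
gripper_width: 0.0854
```

Call:
{"fn": "jog_arm", "kwargs": {"moves": [{"slide": [-0.2, 0.4, -2.0], "spin": 0, "gripper": 0}, {"slide": [0, 0, -1.6], "spin": 0, "gripper": 0}, {"slide": [0, 0, 0], "spin": 0, "gripper": 0}, {"slide": [0, 0, 0], "spin": 0, "gripper": 0.7}, {"slide": [0, 0, 0], "spin": 0, "gripper": 0.7}, {"slide": [0, 0, 0], "spin": 0, "gripper": 0.7}, {"slide": [0, 0, 0], "spin": 0, "gripper": 0.7}, {"slide": [0, 0, 0], "spin": 0, "gripper": 0.7}]}}

```text
time_s: 11.35
tcp_pos: [0.4808, 0.1525, 0.0521]
tcp_rot: [0.669, -0.263, 0.259, -0.645]
force: [-0.9, -0.8, -3.0]
gripper_width: 0.0546
```

Call:
{"fn": "jog_arm", "kwargs": {"moves": [{"slide": [0, 0, 0], "spin": 0, "gripper": 0}, {"slide": [0, 0, 0], "spin": 0, "gripper": 0}, {"slide": [-0.4, 0, -1.2], "spin": 0, "gripper": 0}, {"slide": [0, 0, 0], "spin": 0, "gripper": 0}, {"slide": [0, 0, 0], "spin": 0, "gripper": 0.7}, {"slide": [0, 0, 0], "spin": 0, "gripper": 0.7}, {"slide": [0, 0, 0], "spin": 0, "gripper": 0.7}, {"slide": [0, 0, 0], "spin": 0, "gripper": 0.7}, {"slide": [0, 0, 0], "spin": 0, "gripper": 0.7}]}}

```text
time_s: 12.25
tcp_pos: [0.4773, 0.1524, 0.0399]
tcp_rot: [0.669, -0.263, 0.26, -0.645]
force: [0.7, 0.1, 0.6]
gripper_width: 0.0546
```

Call:
{"fn": "jog_arm", "kwargs": {"moves": [{"slide": [0, 0, 4.8], "spin": 0, "gripper": 0.7}, {"slide": [0, 0, 4.8], "spin": 0, "gripper": 0.7}, {"slide": [0, -1, 4.5], "spin": 0, "gripper": 0.7}, {"slide": [0.5, -4.8, 0], "spin": 0, "gripper": 0.7}, {"slide": [0.5, -4.8, 0], "spin": 0, "gripper": 0.7}, {"slide": [0.5, -4.8, 0], "spin": 0, "gripper": 0.7}, {"slide": [0.5, -4.8, 0], "spin": 0, "gripper": 0.7}, {"slide": [0.5, -4.8, 0], "spin": 0, "gripper": 0.7}, {"slide": [0.5, -4.8, 0], "spin": 0, "gripper": 0.7}, {"slide": [0.5, -4.8, 0], "spin": 0, "gripper": 0.7}]}}

```text
time_s: 13.25
tcp_pos: [0.5056, -0.1996, 0.1814]
tcp_rot: [0.671, -0.262, 0.253, -0.646]
force: [1.2, -0.4, -2.0]
gripper_width: 0.0546
```

Call:
{"fn": "jog_arm", "kwargs": {"moves": [{"slide": [0.5, -4.8, 0], "spin": 0, "gripper": 0.7}, {"slide": [0.5, -4.5, 0], "spin": 0, "gripper": 0.7}, {"slide": [0, -1.0, 0], "spin": 0, "gripper": 0.7}, {"slide": [0, 0, -3], "spin": 0, "gripper": 0.7}, {"slide": [0, 0, -3], "spin": 0, "gripper": 0.7}, {"slide": [0, 0, 0], "spin": 0, "gripper": 0.7}]}}

```text
time_s: 13.85
tcp_pos: [0.5127, -0.3134, 0.1168]
tcp_rot: [0.67, -0.266, 0.255, -0.645]
force: [-0.5, 0.2, -2.7]
gripper_width: 0.0543
```

Call:
{"fn": "jog_arm", "kwargs": {"moves": [{"slide": [1.5, -1.2, -3], "spin": 0, "gripper": 0.7}, {"slide": [0, 0, -2.5], "spin": 0, "gripper": 0.7}, {"slide": [0, 0, 0], "spin": 0, "gripper": 0.7}, {"slide": [0, 0, 0], "spin": 0, "gripper": 0.7}]}}

```text
time_s: 14.25
tcp_pos: [0.5294, -0.3241, 0.064]
tcp_rot: [0.67, -0.265, 0.255, -0.645]
force: [-0.1, -0.3, -1.6]
gripper_width: 0.0543
```

Call:
{"fn": "jog_arm", "kwargs": {"moves": [{"slide": [0, 0, -1.5], "spin": 0, "gripper": 0.7}, {"slide": [0, 0, 0], "spin": 0, "gripper": 0.7}, {"slide": [0, 0, 0], "spin": 0, "gripper": 0.15}, {"slide": [0, 0, 0], "spin": 0, "gripper": 0.15}, {"slide": [0, 0, 0], "spin": 0, "gripper": 0.15}, {"slide": [0, 0, 4.5], "spin": 0, "gripper": 0.15}, {"slide": [0, 0, 4.5], "spin": 0, "gripper": 0}, {"slide": [0, 3, 3], "spin": 0, "gripper": 0}, {"slide": [0, 4.8, 0], "spin": 0, "gripper": 0}, {"slide": [0, 4.8, 0], "spin": 0, "gripper": 0}]}}

```text
time_s: 15.25
tcp_pos: [0.5325, -0.203, 0.1821]
tcp_rot: [0.67, -0.262, 0.263, -0.642]
force: [1.2, 0.9, -0.8]
gripper_width: 0.0853
```

Call:
{"fn": "jog_arm", "kwargs": {"moves": [{"slide": [0, 4.8, 0], "spin": 0, "gripper": 0}, {"slide": [0, 4.8, 0], "spin": 0, "gripper": 0}, {"slide": [0, 4.8, 0], "spin": 0, "gripper": 0}, {"slide": [0, 4.8, 0], "spin": 0, "gripper": 0}, {"slide": [0, 4.0, 0], "spin": 0, "gripper": 0}, {"slide": [0, 0, 0], "spin": 0, "gripper": 0}]}}

```text
time_s: 15.85
tcp_pos: [0.5334, 0.0413, 0.1893]
tcp_rot: [0.67, -0.256, 0.267, -0.644]
force: [-1.2, -0.4, 0.1]
gripper_width: 0.0854
```

```bash
python3 - <<'E'
from h import *
stat()
p=env.capture('side')
for l in('cup_a','bead','punch','hub'):
    for o in find(l,p)[:2]: print(l,*o)
E
```

```text
t 15.85 tcp [0.5334 0.0413 0.1893] jaw -43.4 j6 0.65 w 0.08539935350646097
cup_a 0.8 n 604 med [0.534 0.191 0.054] x 0.51 0.559 ymin 0.096 0.23 z 0.074
cup_a 0.73 n 1423 med [ 0.439 -0.347  0.064] x 0.415 0.463 ymin -0.358 -0.311 z 0.077
bead 0.68 n 560 med [0.517 0.051 0.055] x 0.495 0.539 ymin 0.043 0.075 z 0.076
punch 0.86 n 400 med [0.607 0.22  0.049] x 0.592 0.626 ymin 0.209 0.234 z 0.098
punch 0.38 n 3184 med [ 0.552 -0.082  0.06 ] x 0.484 0.657 ymin -0.141 0.108 z 0.093
hub 0.98 n 1340 med [ 0.439 -0.347  0.066] x 0.415 0.463 ymin -0.358 -0.313 z 0.077
```

Call:
{"fn": "jog_arm", "kwargs": {"moves": [{"slide": [-1.5, 3.3, 0], "spin": 0, "gripper": 0}, {"slide": [0, 0, 0], "spin": 0, "gripper": 0}, {"slide": [0, 0, -4.0], "spin": 0, "gripper": 0}, {"slide": [0, 0, -4.0], "spin": 0, "gripper": 0}, {"slide": [0, 0, -2.0], "spin": 0, "gripper": 0}, {"slide": [0, 0, 0], "spin": 0, "gripper": 0}]}}

```text
time_s: 17.05
tcp_pos: [0.5209, 0.0679, 0.0877]
tcp_rot: [0.669, -0.257, 0.271, -0.643]
force: [-0.6, -0.1, -0.8]
gripper_width: 0.0855
```

Call:
{"fn": "jog_arm", "kwargs": {"moves": [{"slide": [-0.3, 0.7, -3.0], "spin": 0, "gripper": 0}, {"slide": [0, 0, -2.0], "spin": 0, "gripper": 0}, {"slide": [0, 0, 0], "spin": 0, "gripper": 0}, {"slide": [0, 0, -1.0], "spin": 0, "gripper": 0}, {"slide": [0, 0, 0], "spin": 0, "gripper": 0}]}}

```text
time_s: 17.55
tcp_pos: [0.5229, 0.0733, 0.0315]
tcp_rot: [0.668, -0.254, 0.274, -0.643]
force: [0.0, 0.6, -0.7]
gripper_width: 0.0855
```

Call:
{"fn": "jog_arm", "kwargs": {"moves": [{"slide": [-0.4, 0.2, -0.3], "spin": 0, "gripper": 0}, {"slide": [0, 0, 0], "spin": 0, "gripper": 0.7}, {"slide": [0, 0, 0], "spin": 0, "gripper": 0.7}, {"slide": [0, 0, 0], "spin": 0, "gripper": 0.7}, {"slide": [0, 0, 0], "spin": 0, "gripper": 0.7}, {"slide": [0, 0, 0], "spin": 0, "gripper": 0.7}]}}

```text
time_s: 18.15
tcp_pos: [0.5214, 0.0752, 0.0322]
tcp_rot: [0.667, -0.252, 0.276, -0.644]
force: [-0.2, 0.1, -1.4]
gripper_width: 0.052
```

Call:
{"fn": "jog_arm", "kwargs": {"moves": [{"slide": [0, 0, 4.8], "spin": 0, "gripper": 0.7}, {"slide": [0, 0, 4.8], "spin": 0, "gripper": 0.7}, {"slide": [0, 0, 4.8], "spin": 0, "gripper": 0.7}, {"slide": [0, -4.0, 2], "spin": 0, "gripper": 0.7}, {"slide": [0.9, -4.8, 0], "spin": 0, "gripper": 0.7}, {"slide": [0.9, -4.8, 0], "spin": 0, "gripper": 0.7}, {"slide": [1.2, -4.8, 0], "spin": 0, "gripper": 0.7}, {"slide": [1.2, -4.8, 0], "spin": 0, "gripper": 0.7}, {"slide": [1.2, -4.8, 0], "spin": 0, "gripper": 0.7}, {"slide": [1.2, -4.8, 0], "spin": 0, "gripper": 0.7}]}}

```text
time_s: 19.15
tcp_pos: [0.5816, -0.2539, 0.2002]
tcp_rot: [0.67, -0.251, 0.271, -0.645]
force: [0.7, -0.3, -0.9]
gripper_width: 0.0517
```

Call:
{"fn": "jog_arm", "kwargs": {"moves": [{"slide": [1.2, -4.8, 0], "spin": 0, "gripper": 0.7}, {"slide": [1.2, -3.0, 0], "spin": 0, "gripper": 0.7}, {"slide": [0, 0, 0], "spin": 0, "gripper": 0.7}, {"slide": [0, 0, -3], "spin": 0, "gripper": 0.7}, {"slide": [0, 0, -3], "spin": 0, "gripper": 0.7}, {"slide": [0, 0, 0], "spin": 0, "gripper": 0.7}]}}

```text
time_s: 19.75
tcp_pos: [0.6037, -0.3408, 0.1358]
tcp_rot: [0.669, -0.254, 0.273, -0.643]
force: [0.2, 0.6, -2.6]
gripper_width: 0.0522
```

Call:
{"fn": "jog_arm", "kwargs": {"moves": [{"slide": [0.9, 0.5, -4], "spin": 0, "gripper": 0.7}, {"slide": [0, 0, -3], "spin": 0, "gripper": 0.7}, {"slide": [0, 0, 0], "spin": 0, "gripper": 0.7}, {"slide": [0, 0, 0], "spin": 0, "gripper": 0.7}]}}

```text
time_s: 20.15
tcp_pos: [0.6147, -0.3341, 0.0695]
tcp_rot: [0.669, -0.252, 0.273, -0.644]
force: [1.9, -0.4, -0.8]
gripper_width: 0.0522
```

Call:
{"fn": "jog_arm", "kwargs": {"moves": [{"slide": [0, 0, -2.0], "spin": 0, "gripper": 0.7}, {"slide": [0, 0, -1.0], "spin": 0, "gripper": 0.7}, {"slide": [0, 0, 0], "spin": 0, "gripper": 0.7}, {"slide": [0, 0, 0], "spin": 0, "gripper": 0.7}]}}

```text
time_s: 20.55
tcp_pos: [0.6174, -0.3356, 0.0435]
tcp_rot: [0.67, -0.249, 0.276, -0.643]
force: [0.1, 0.0, -0.6]
gripper_width: 0.0522
```

Call:
{"fn": "jog_arm", "kwargs": {"moves": [{"slide": [0, 0, -0.5], "spin": 0, "gripper": 0.7}, {"slide": [0, 0, 0], "spin": 0, "gripper": 0.7}, {"slide": [0, 0, 0], "spin": 0, "gripper": 0.1}, {"slide": [0, 0, 0], "spin": 0, "gripper": 0.1}, {"slide": [0, 0, 0], "spin": 0, "gripper": 0.1}, {"slide": [0, 0, 4.5], "spin": 0, "gripper": 0.1}, {"slide": [0, 0, 4.5], "spin": 0, "gripper": 0}, {"slide": [0, 2, 4.5], "spin": -8, "gripper": 0}, {"slide": [-1, 4.8, 1], "spin": -8, "gripper": 0}, {"slide": [-1, 4.8, 0], "spin": -8, "gripper": 0}]}}

```text
time_s: 21.55
tcp_pos: [0.5968, -0.2237, 0.1901]
tcp_rot: [0.598, -0.388, 0.412, -0.568]
force: [-0.1, 2.2, -0.6]
gripper_width: 0.0856
```

Call:
{"fn": "jog_arm", "kwargs": {"moves": [{"slide": [-1, 4.8, 0], "spin": -8, "gripper": 0}, {"slide": [-1, 4.8, 0], "spin": 0, "gripper": 0}, {"slide": [-1, 4.8, 0], "spin": 0, "gripper": 0}, {"slide": [-1, 4.8, 0], "spin": 0, "gripper": 0}, {"slide": [-1, 4.8, 0], "spin": 0, "gripper": 0}, {"slide": [-1, 4.8, 0], "spin": 0, "gripper": 0}, {"slide": [0, 4.8, 0], "spin": 0, "gripper": 0}, {"slide": [0, 2, 0], "spin": 0, "gripper": 0}, {"slide": [0, 0, 0], "spin": 0, "gripper": 0}]}}

```text
time_s: 22.45
tcp_pos: [0.534, 0.1471, 0.1981]
tcp_rot: [0.565, -0.426, 0.457, -0.539]
force: [0.8, -1.5, -0.5]
gripper_width: 0.0856
```

```bash
python3 - <<'E'
from h import *
stat()
p=env.capture('side'); save(p,'s2'); a=p['color'][180:460,190:480,::-1]; cv2.imwrite('pics/s2c.png',cv2.resize(a,(580,560),interpolation=3))
for l in('cup_a','punch'):
    for o in find(l,p)[:2]: print(l,*o)
p=env.capture('wrist')
for l in('cup_a','punch'):
    for o in find(l,p)[:2]: print(l,*o)
E
```

```text
t 22.45 tcp [0.534  0.1471 0.1981] jaw -77.3 j6 1.45 w 0.08558473009756523
cup_a 0.84 n 1459 med [ 0.529 -0.344  0.065] x 0.506 0.556 ymin -0.355 -0.292 z 0.078
cup_a 0.68 n 604 med [0.534 0.191 0.052] x 0.511 0.559 ymin 0.181 0.229 z 0.072
punch 0.68 n 386 med [0.607 0.219 0.051] x 0.593 0.624 ymin 0.209 0.234 z 0.099
punch 0.5 n 610 med [0.534 0.191 0.05 ] x 0.511 0.56 ymin 0.181 0.23 z 0.072
cup_a 0.68 n 5452 med [0.541 0.211 0.072] x 0.512 0.562 ymin 0.187 0.236 z 0.074
punch 0.6 n 2897 med [0.61  0.226 0.082] x 0.592 0.626 ymin 0.214 0.239 z 0.103
punch 0.16 n 767 med [ 0.718 -0.062  0.027] x 0.69 0.744 ymin -0.072 -0.053 z 0.029
```

View pics/s2c.png

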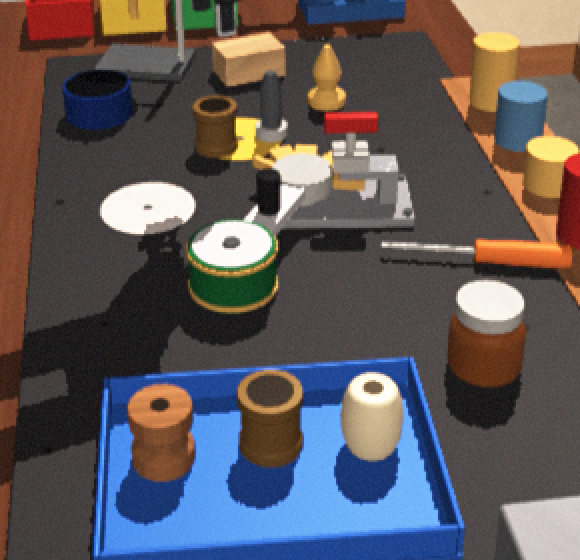

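Hub (160,430), cup (270,420) and bead (372,418) are standing in the tray. Next is the second cup.

Call:
{"fn": "jog_arm", "kwargs": {"moves": [{"slide": [0.2, 4.5, 0], "spin": 0, "gripper": 0}, {"slide": [0, 1.8, 0], "spin": 0, "gripper": 0}, {"slide": [0, 0, 0], "spin": 0, "gripper": 0}, {"slide": [0, 0, -4.0], "spin": 0, "gripper": 0}, {"slide": [0, 0, -4.0], "spin": 0, "gripper": 0}, {"slide": [0, 0, -2.0], "spin": 0, "gripper": 0}, {"slide": [0, 0, 0], "spin": 0, "gripper": 0}]}}

```text
time_s: 23.8
tcp_pos: [0.5383, 0.2056, 0.0968]
tcp_rot: [0.563, -0.426, 0.46, -0.538]
force: [-0.6, -0.4, 0.9]
gripper_width: 0.0853
```

Call:
{"fn": "jog_arm", "kwargs": {"moves": [{"slide": [-0.3, 0.6, -3.0], "spin": 0, "gripper": 0}, {"slide": [0, 0, -1.5], "spin": 0, "gripper": 0}, {"slide": [0, 0, 0], "spin": 0, "gripper": 0}, {"slide": [0, 0, -1.2], "spin": 0, "gripper": 0}, {"slide": [0, 0, 0], "spin": 0, "gripper": 0}]}}

```text
time_s: 24.3
tcp_pos: [0.5394, 0.2099, 0.0432]
tcp_rot: [0.561, -0.425, 0.462, -0.54]
force: [-0.7, 0.1, -0.6]
gripper_width: 0.0855
```

Call:
{"fn": "jog_arm", "kwargs": {"moves": [{"slide": [-0.4, 0.3, -0.4], "spin": 0, "gripper": 0}, {"slide": [0, 0, 0], "spin": 0, "gripper": 0.7}, {"slide": [0, 0, 0], "spin": 0, "gripper": 0.7}, {"slide": [0, 0, 0], "spin": 0, "gripper": 0.7}, {"slide": [0, 0, 0], "spin": 0, "gripper": 0.7}, {"slide": [0, 0, 0], "spin": 0, "gripper": 0.7}]}}

```text
time_s: 24.9
tcp_pos: [0.5375, 0.2134, 0.0423]
tcp_rot: [0.56, -0.423, 0.464, -0.541]
force: [0.2, -0.8, -2.1]
gripper_width: 0.0545
```

Call:
{"fn": "jog_arm", "kwargs": {"moves": [{"slide": [0, 0, 4.8], "spin": 0, "gripper": 0.7}, {"slide": [0, 0, 4.8], "spin": 0, "gripper": 0.7}, {"slide": [0, -2, 4.5], "spin": 7, "gripper": 0.7}, {"slide": [-0.5, -4.8, 0.5], "spin": 7, "gripper": 0.7}, {"slide": [-0.5, -4.8, 0], "spin": 7, "gripper": 0.7}, {"slide": [-0.5, -4.8, 0], "spin": 7, "gripper": 0.7}, {"slide": [-0.5, -4.8, 0], "spin": 7, "gripper": 0.7}, {"slide": [-0.5, -4.8, 0], "spin": 7, "gripper": 0.7}, {"slide": [-0.5, -4.8, 0], "spin": 7, "gripper": 0.7}, {"slide": [-0.5, -4.8, 0], "spin": 7, "gripper": 0.7}]}}

```text
time_s: 25.9
tcp_pos: [0.4969, -0.1287, 0.1881]
tcp_rot: [0.696, -0.112, 0.157, -0.692]
force: [1.9, 0.2, -2.2]
gripper_width: 0.0545
```

Call:
{"fn": "jog_arm", "kwargs": {"moves": [{"slide": [-0.5, -4.8, 0], "spin": 7, "gripper": 0.7}, {"slide": [-0.5, -4.8, 0], "spin": 7, "gripper": 0.7}, {"slide": [-0.5, -4.8, 0], "spin": 7, "gripper": 0.7}, {"slide": [0, -4.8, 0], "spin": 0, "gripper": 0.7}, {"slide": [0, -3.0, 0], "spin": 0, "gripper": 0.7}, {"slide": [0, 0, 0], "spin": 0, "gripper": 0.7}]}}

```text
time_s: 26.5
tcp_pos: [0.476, -0.3608, 0.1852]
tcp_rot: [-0.704, -0.017, -0.026, 0.709]
force: [0.9, -0.8, -3.0]
gripper_width: 0.0548
```

Call:
{"fn": "jog_arm", "kwargs": {"moves": [{"slide": [0.8, -4.4, 0], "spin": 0, "gripper": 0.7}, {"slide": [0, 0, 0], "spin": 0, "gripper": 0.7}, {"slide": [0, 0, -4.5], "spin": 0, "gripper": 0.7}, {"slide": [0, 0, -4.5], "spin": 0, "gripper": 0.7}, {"slide": [0, 0, -1.0], "spin": 0, "gripper": 0.7}, {"slide": [0, 0, 0], "spin": 0, "gripper": 0.7}]}}

```text
time_s: 27.1
tcp_pos: [0.4822, -0.4016, 0.0788]
tcp_rot: [-0.702, -0.014, -0.024, 0.712]
force: [0.1, 0.6, -2.5]
gripper_width: 0.0547
```

Call:
{"fn": "jog_arm", "kwargs": {"moves": [{"slide": [0.2, -0.5, -2.0], "spin": 0, "gripper": 0.7}, {"slide": [0, 0, -0.5], "spin": 0, "gripper": 0.7}, {"slide": [0, 0, 0], "spin": 0, "gripper": 0.7}, {"slide": [0, 0, 0], "spin": 0, "gripper": 0.7}]}}

```text
time_s: 27.5
tcp_pos: [0.4874, -0.4073, 0.0604]
tcp_rot: [-0.704, -0.017, -0.025, 0.71]
force: [-0.1, -0.2, -2.9]
gripper_width: 0.0546
```

Call:
{"fn": "jog_arm", "kwargs": {"moves": [{"slide": [0, 0, -1.1], "spin": 0, "gripper": 0.7}, {"slide": [0, 0, 0], "spin": 0, "gripper": 0.7}, {"slide": [0, 0, 0], "spin": 0, "gripper": 0.15}, {"slide": [0, 0, 0], "spin": 0, "gripper": 0.15}, {"slide": [0, 0, 0], "spin": 0, "gripper": 0.15}, {"slide": [0, 0, 4.5], "spin": 0, "gripper": 0.15}, {"slide": [0, 0, 4.5], "spin": 0, "gripper": 0.1}, {"slide": [0.5, 2, 4.5], "spin": 0, "gripper": 0}, {"slide": [1, 4.8, 1], "spin": 0, "gripper": 0}, {"slide": [1, 4.8, 0], "spin": 0, "gripper": 0}]}}

```text
time_s: 28.5
tcp_pos: [0.5135, -0.2966, 0.2053]
tcp_rot: [-0.707, -0.017, -0.031, 0.707]
force: [0.4, 0.8, -0.3]
gripper_width: 0.0851
```

Call:
{"fn": "jog_arm", "kwargs": {"moves": [{"slide": [1, 4.8, 0], "spin": 0, "gripper": 0}, {"slide": [1, 4.8, 0], "spin": 0, "gripper": 0}, {"slide": [1, 4.8, 0], "spin": 0, "gripper": 0}, {"slide": [1, 4.8, 0], "spin": 0, "gripper": 0}, {"slide": [1, 4.8, 0], "spin": 0, "gripper": 0}, {"slide": [1, 4.8, 0], "spin": 0, "gripper": 0}, {"slide": [1, 4.8, 0], "spin": 0, "gripper": 0}, {"slide": [1, 4.8, 0], "spin": 0, "gripper": 0}, {"slide": [0, 4, 0], "spin": 0, "gripper": 0}, {"slide": [0, 0, 0], "spin": 0, "gripper": 0}]}}

```text
time_s: 29.5
tcp_pos: [0.5969, 0.1431, 0.2157]
tcp_rot: [0.708, 0.024, 0.037, -0.705]
force: [-0.6, -0.3, 0.3]
gripper_width: 0.0852
```

```bash
python3 - <<'E'
from h import *
stat()
p=env.capture('side')
for l in('cup_a','punch'):
    for o in find(l,p)[:2]: print(l,*o)
E
```

```text
t 29.5 tcp [0.5969 0.1431 0.2157] jaw -1.1 j6 0.07 w 0.08524439735453306
cup_a 0.88 n 1521 med [ 0.488 -0.428  0.073] x 0.464 0.512 ymin -0.439 -0.392 z 0.078
punch 0.75 n 387 med [0.607 0.22  0.045] x 0.593 0.627 ymin 0.209 0.238 z 0.097
```

Call:
{"fn": "jog_arm", "kwargs": {"moves": [{"slide": [1.0, 4.5, 0], "spin": 0, "gripper": 0}, {"slide": [0, 4.3, 0], "spin": 0, "gripper": 0}, {"slide": [0, 0, 0], "spin": 0, "gripper": 0}, {"slide": [0, 0, -4.0], "spin": 0, "gripper": 0}, {"slide": [0, 0, -4.0], "spin": 0, "gripper": 0}, {"slide": [0, 0, 0], "spin": 0, "gripper": 0}]}}

```text
time_s: 30.35
tcp_pos: [0.6116, 0.2158, 0.1363]
tcp_rot: [0.709, 0.018, 0.047, -0.703]
force: [-0.6, -0.5, 1.0]
gripper_width: 0.0851
```

Call:
{"fn": "jog_arm", "kwargs": {"moves": [{"slide": [-0.3, 1.8, 0], "spin": 0, "gripper": 0}, {"slide": [0, 0, 0], "spin": 0, "gripper": 0}, {"slide": [0, 0, -4.0], "spin": 0, "gripper": 0}, {"slide": [0, 0, -2.0], "spin": 0, "gripper": 0}, {"slide": [0, 0, 0], "spin": 0, "gripper": 0}, {"slide": [0, 0, 0], "spin": 0, "gripper": 0}]}}

```text
time_s: 30.95
tcp_pos: [0.6164, 0.2258, 0.0859]
tcp_rot: [0.709, 0.019, 0.054, -0.703]
force: [0.3, -0.3, 0.5]
gripper_width: 0.0852
```

Call:
{"fn": "jog_arm", "kwargs": {"moves": [{"slide": [-0.8, 0.8, -1], "spin": 0, "gripper": 0}, {"slide": [0, 0, -1.5], "spin": 0, "gripper": 0}, {"slide": [0, 0, 0], "spin": 0, "gripper": 0}, {"slide": [0, 0, 0], "spin": 0, "gripper": 0}]}}

```text
time_s: 31.35
tcp_pos: [0.6107, 0.2341, 0.0641]
tcp_rot: [0.708, 0.021, 0.057, -0.703]
force: [-0.4, 0.1, -0.1]
gripper_width: 0.0854
```

```bash
python3 - <<'E'
from h import *
stat(); s=env.state()
from scipy.spatial.transform import Rotation as Ro
print(Ro.from_quat(s['tcp_rot']).as_matrix()[:,1].round(3), s['joint_vel'])
E
```

```text
t 31.35 tcp [0.6107 0.2341 0.0641] jaw -2.9 j6 0.27 w 0.08542008474679418
[ 0.11  -0.01  -0.994] [ 0.0014519   0.01189891  0.01348315 -0.00309276 -0.00649639  0.00014005]
```

Call:
{"fn": "jog_arm", "kwargs": {"moves": [{"slide": [-0.2, 0, -0.7], "spin": 0, "gripper": 0}, {"slide": [0, 0, 0], "spin": 0, "gripper": 0.9}, {"slide": [0, 0, 0], "spin": 0, "gripper": 0.9}, {"slide": [0, 0, 0], "spin": 0, "gripper": 0.9}, {"slide": [0, 0, 0], "spin": 0, "gripper": 0.9}, {"slide": [0, 0, 0], "spin": 0, "gripper": 0.9}, {"slide": [0, 0, 0], "spin": 0, "gripper": 0.9}]}}

```text
time_s: 32.05
tcp_pos: [0.6079, 0.2345, 0.0581]
tcp_rot: [0.708, 0.021, 0.056, -0.703]
force: [0.8, -0.3, -2.9]
gripper_width: 0.0259
```

Call:
{"fn": "jog_arm", "kwargs": {"moves": [{"slide": [0, 0, 4.5], "spin": 0, "gripper": 0.9}, {"slide": [0, 0, 4.5], "spin": 0, "gripper": 0.9}, {"slide": [0, 0, 4.5], "spin": 0, "gripper": 0.9}, {"slide": [-0.5, -3, 3.5], "spin": 0, "gripper": 0.9}, {"slide": [-0.5, -4.8, 0], "spin": 0, "gripper": 0.9}, {"slide": [-0.5, -4.8, 0], "spin": 0, "gripper": 0.9}, {"slide": [-0.5, -4.8, 0], "spin": 0, "gripper": 0.9}, {"slide": [-0.5, -4.8, 0], "spin": 0, "gripper": 0.9}, {"slide": [-0.5, -4.8, 0], "spin": 0, "gripper": 0.9}, {"slide": [-0.5, -4.8, 0], "spin": 0, "gripper": 0.9}]}}

```text
time_s: 33.05
tcp_pos: [0.5641, -0.0884, 0.2277]
tcp_rot: [0.709, 0.022, 0.049, -0.703]
force: [0.2, -1.3, -3.5]
gripper_width: 0.0257
```

Call:
{"fn": "jog_arm", "kwargs": {"moves": [{"slide": [0, -4.8, 0], "spin": 0, "gripper": 0.9}, {"slide": [0, -4.8, 0], "spin": 0, "gripper": 0.9}, {"slide": [0, -4.8, 0], "spin": 0, "gripper": 0.9}, {"slide": [0, -4.8, 0], "spin": 0, "gripper": 0.9}, {"slide": [0, -4.8, 0], "spin": 0, "gripper": 0.9}, {"slide": [0, -4.8, 0], "spin": 0, "gripper": 0.9}, {"slide": [0, 0, 0], "spin": 0, "gripper": 0.9}]}}

```text
time_s: 33.75
tcp_pos: [0.5569, -0.3938, 0.2221]
tcp_rot: [0.709, 0.017, 0.049, -0.704]
force: [-0.3, 0.5, -3.3]
gripper_width: 0.0257
```

Call:
{"fn": "jog_arm", "kwargs": {"moves": [{"slide": [1.5, -1.2, -3], "spin": 0, "gripper": 0.9}, {"slide": [0, 0, -4], "spin": 0, "gripper": 0.9}, {"slide": [0, 0, -4], "spin": 0, "gripper": 0.9}, {"slide": [0, 0, -1.5], "spin": 0, "gripper": 0.9}, {"slide": [0, 0, 0], "spin": 0, "gripper": 0.9}, {"slide": [0, 0, 0], "spin": 0, "gripper": 0.9}]}}

```text
time_s: 34.35
tcp_pos: [0.5701, -0.4071, 0.0916]
tcp_rot: [0.708, 0.015, 0.05, -0.704]
force: [0.6, 1.2, -3.2]
gripper_width: 0.0256
```

Call:
{"fn": "jog_arm", "kwargs": {"moves": [{"slide": [0.3, 0, -1.5], "spin": 0, "gripper": 0.9}, {"slide": [0, 0, -0.8], "spin": 0, "gripper": 0.9}, {"slide": [0, 0, 0], "spin": 0, "gripper": 0.9}, {"slide": [0, 0, 0], "spin": 0, "gripper": 0.9}]}}

```text
time_s: 34.75
tcp_pos: [0.5764, -0.4091, 0.0732]
tcp_rot: [0.71, 0.018, 0.052, -0.702]
force: [-0.3, -0.2, -3.7]
gripper_width: 0.0258
```

Call:
{"fn": "jog_arm", "kwargs": {"moves": [{"slide": [0, 0, -0.7], "spin": 0, "gripper": 0.9}, {"slide": [0, 0, 0], "spin": 0, "gripper": 0.9}, {"slide": [0, 0, -0.3], "spin": 0, "gripper": 0.9}, {"slide": [0, 0, 0], "spin": 0, "gripper": 0.9}]}}

```text
time_s: 35.15
tcp_pos: [0.577, -0.4098, 0.064]
tcp_rot: [0.711, 0.018, 0.053, -0.701]
force: [-0.3, -0.0, -3.7]
gripper_width: 0.0255
```

Call:
{"fn": "jog_arm", "kwargs": {"moves": [{"slide": [0, 0, 0], "spin": 0, "gripper": 0.5}, {"slide": [0, 0, 0], "spin": 0, "gripper": 0.5}, {"slide": [0, 0, 0], "spin": 0, "gripper": 0.5}, {"slide": [0, 0, 0], "spin": 0, "gripper": 0.4}]}}

```text
time_s: 35.55
tcp_pos: [0.5787, -0.4115, 0.0669]
tcp_rot: [0.712, 0.02, 0.054, -0.7]
force: [-0.7, -0.5, -0.5]
gripper_width: 0.0515
```

Call:
{"fn": "jog_arm", "kwargs": {"moves": [{"slide": [0, 0, 2], "spin": 0, "gripper": 0.4}, {"slide": [0, 0, 0], "spin": 0, "gripper": 0.4}, {"slide": [0, 0, 4], "spin": 0, "gripper": 0.4}, {"slide": [0, 0, 0], "spin": 0, "gripper": 0.4}, {"slide": [0, 0, 4], "spin": 0, "gripper": 0.4}, {"slide": [0, 0, 0], "spin": 0, "gripper": 0.4}, {"slide": [0, 0, 4], "spin": 0, "gripper": 0.4}, {"slide": [0, 0, 0], "spin": 0, "gripper": 0.4}]}}

```text
time_s: 36.35
tcp_pos: [0.5795, -0.4127, 0.2098]
tcp_rot: [0.713, 0.02, 0.055, -0.699]
force: [0.9, -1.3, 1.1]
gripper_width: 0.051
```

```bash
cat >> h.py <<'E'
def tilt():
    from scipy.spatial.transform import Rotation as Ro
    return Ro.from_quat(env.state()['tcp_rot']).as_matrix()[:,1].round(3)
E
python3 - <<'E'
from h import *
stat(); print(tilt())
p=env.capture('side'); save(p,'s3'); a=p['color'][180:460,190:480,::-1]; cv2.imwrite('pics/s3c.png',cv2.resize(a,(580,560),interpolation=3))
p=env.capture('top')
q=cloud(p,env.outline_of(p,'plunger_handle')[0]['pixels']); q=q[(q[:,2]>.115)&(q[:,2]<.14)]; print('handle',len(q),q.mean(0),q.min(0),q.max(0))
c=q[:,:2]-q[:,:2].mean(0); w,V=np.linalg.eigh(c.T@c); print('bar angle',np.degrees(np.arctan2(V[1,1],V[0,1])),'extents',np.ptp(c@V,axis=0))
for l,z in(('plunger_handle',.12),('drum_centre',.07),('yellow_mark',.012),('fixture',.012)):
    for r in env.place_of(p,l)[:2]: print(l,r['score'],ray(p,r['at'],z).round(4))
E
```

```text
t 36.35 tcp [ 0.5795 -0.4127  0.2098] jaw -2.8 j6 -0.78 w 0.05100755532171939
[ 0.106 -0.022 -0.994]
handle 155 [0.67445333 0.05272171 0.12937112] [0.64522462 0.04161836 0.1194499 ] [0.70400577 0.06322701 0.13519124]
bar angle 172.2579890028926 extents [0.01592902 0.05889047]
plunger_handle 0.67 [0.6751 0.0486 0.12  ]
plunger_handle 0.19 [0.3954 0.3166 0.12  ]
drum_centre 0.93 [ 0.5286 -0.0928  0.07  ]
drum_centre 0.29 [0.4466 0.0802 0.07  ]
yellow_mark 0.94 [0.567  0.2326 0.012 ]
yellow_mark 0.26 [0.4494 0.4793 0.012 ]
fixture 0.71 [0.4524 0.4781 0.012 ]
fixture 0.55 [0.5995 0.0072 0.012 ]
```

View pics/s3c.png

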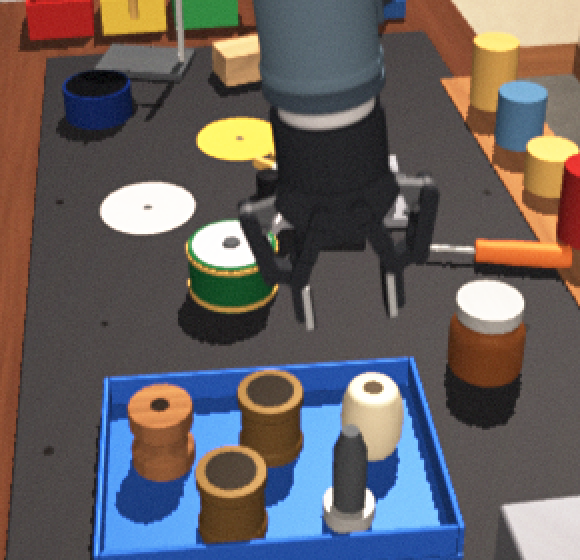

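All five parts are in the tray, with cup 2 at (232,490) and the punch at (350,490). Next is the plunger.

Call:
{"fn": "jog_arm", "kwargs": {"moves": [{"slide": [0.9, 4.5, 0], "spin": -8, "gripper": 0.4}, {"slide": [0.9, 4.5, 0], "spin": -8, "gripper": 0.4}, {"slide": [0.9, 4.5, 0], "spin": -8, "gripper": 0.4}, {"slide": [0.9, 4.5, 0], "spin": -8, "gripper": 0.4}, {"slide": [0.9, 4.5, 0], "spin": -8, "gripper": 0.4}, {"slide": [0.9, 4.5, 0], "spin": -8, "gripper": 0.4}, {"slide": [0.9, 4.5, 0], "spin": -8, "gripper": 0.4}, {"slide": [0.9, 4.5, 0], "spin": -8, "gripper": 0.4}, {"slide": [0.9, 4.5, 0], "spin": -8, "gripper": 0.4}, {"slide": [0.9, 3.5, 0], "spin": -8, "gripper": 0.4}]}}

```text
time_s: 37.7
tcp_pos: [0.6601, 0.0269, 0.1936]
tcp_rot: [0.549, -0.45, 0.494, -0.501]
force: [0.8, -0.7, 0.1]
gripper_width: 0.0513
```

Call:
{"fn": "jog_arm", "kwargs": {"moves": [{"slide": [0, 0, 0], "spin": -8, "gripper": 0.4}, {"slide": [0, 0, 0], "spin": -6, "gripper": 0.4}, {"slide": [0, 0, 0], "spin": 0, "gripper": 0.4}]}}

```text
time_s: 38.0
tcp_pos: [0.6603, 0.0349, 0.1912]
tcp_rot: [0.49, -0.516, 0.551, -0.436]
force: [0.2, -0.1, -0.4]
gripper_width: 0.0516
```

```bash
python3 - <<'E'
from h import *
stat(); print(tilt())
E
```

```text
t 38.0 tcp [0.6603 0.0349 0.1912] jaw -98.1 j6 1.65 w 0.05161371368149955
[-0.023 -0.087 -0.996]
```

Call:
{"fn": "jog_arm", "kwargs": {"moves": [{"slide": [1.5, 1.8, 0], "spin": 0, "gripper": 0.4}, {"slide": [0, 0, 0], "spin": 0, "gripper": 0.4}, {"slide": [0, 0, -3], "spin": 0, "gripper": 0.4}, {"slide": [0, 0, 0], "spin": 0, "gripper": 0.4}, {"slide": [0, 0, 0], "spin": 0, "gripper": 0.4}]}}

```text
time_s: 38.5
tcp_pos: [0.6752, 0.0511, 0.16]
tcp_rot: [0.493, -0.513, 0.549, -0.439]
force: [0.9, -0.5, 0.5]
gripper_width: 0.0508
```

Call:
{"fn": "jog_arm", "kwargs": {"moves": [{"slide": [0, 0, -3], "spin": 0, "gripper": 0.4}, {"slide": [0, 0, -2], "spin": 0, "gripper": 0.4}, {"slide": [0, 0, 0], "spin": 0, "gripper": 0.4}, {"slide": [0, 0, -0.7], "spin": 0, "gripper": 0.4}, {"slide": [0, 0, 0], "spin": 0, "gripper": 0.4}, {"slide": [0, 0, 0], "spin": 0, "gripper": 0.4}]}}

```text
time_s: 39.1
tcp_pos: [0.6787, 0.0482, 0.1104]
tcp_rot: [0.491, -0.51, 0.551, -0.441]
force: [-0.6, -0.8, 1.2]
gripper_width: 0.0514
```

Call:
{"fn": "jog_arm", "kwargs": {"moves": [{"slide": [-0.4, 0.3, -0.7], "spin": 0, "gripper": 0.4}, {"slide": [0, 0, 0], "spin": 0, "gripper": 0.4}, {"slide": [0, 0, 0], "spin": 0, "gripper": 1}, {"slide": [0, 0, 0], "spin": 0, "gripper": 1}, {"slide": [0, 0, 0], "spin": 0, "gripper": 1}, {"slide": [0, 0, 0], "spin": 0, "gripper": 1}, {"slide": [0, 0, 0], "spin": 0, "gripper": 1}, {"slide": [0, 0, 0], "spin": 0, "gripper": 1}]}}

```text
time_s: 39.9
tcp_pos: [0.6751, 0.0488, 0.1061]
tcp_rot: [0.49, -0.51, 0.553, -0.441]
force: [-0.3, -1.0, 0.9]
gripper_width: 0.0153
```

```bash
python3 - <<'E'
from h import *
stat(); print(tilt(),env.state()['wrist_torque'])
p=env.capture('side'); a=p['color'][180:320,260:440,::-1]; cv2.imwrite('pics/s4c.png',cv2.resize(a,None,fx=3,fy=3,interpolation=3))
E
```

```text
t 39.9 tcp [0.6751 0.0488 0.1061] jaw -97.5 j6 1.68 w 0.015347220768202142
[-0.012 -0.092 -0.996] [ 0.68728503 -0.03742887 -0.00437065]
```

View pics/s4c.png

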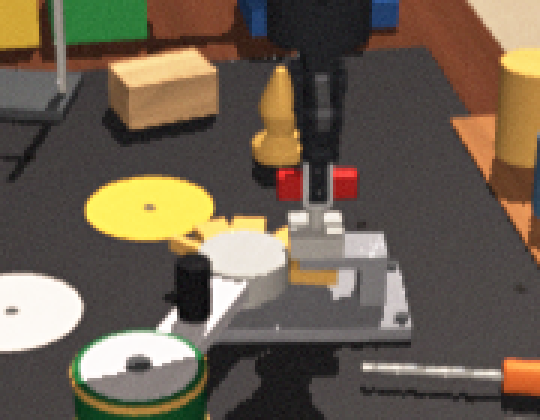

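The fingers grip the red bar at its centre, at about (318,185). Next I pull it up.

Call:
{"fn": "jog_arm", "kwargs": {"moves": [{"slide": [0, 0, 1], "spin": 0, "gripper": 1}, {"slide": [0, 0, 1], "spin": 0, "gripper": 1}, {"slide": [0, 0, 0.3], "spin": 0, "gripper": 1}, {"slide": [0, 0, 0], "spin": 0, "gripper": 1}, {"slide": [0, 0, 0], "spin": 0, "gripper": 1}]}}

```text
time_s: 40.45
tcp_pos: [0.6748, 0.0488, 0.1237]
tcp_rot: [0.49, -0.51, 0.552, -0.441]
force: [5.7, -1.9, -11.9]
gripper_width: 0.0155
```

Call:
{"fn": "jog_arm", "kwargs": {"moves": [{"slide": [0, 0, 0.6], "spin": 0, "gripper": 1}, {"slide": [0, 0, 0.3], "spin": 0, "gripper": 1}, {"slide": [0, 0, 0], "spin": 0, "gripper": 1}]}}

```text
time_s: 40.75
tcp_pos: [0.6747, 0.0488, 0.1285]
tcp_rot: [0.49, -0.511, 0.552, -0.441]
force: [7.5, -1.9, -12.8]
gripper_width: 0.0154
```

Call:
{"fn": "jog_arm", "kwargs": {"moves": [{"slide": [0, 0, 0.3], "spin": 6, "gripper": 1}, {"slide": [0, 0, 0.2], "spin": 8, "gripper": 1}, {"slide": [0, 0, 0.1], "spin": 8, "gripper": 1}, {"slide": [0, 0, 0.1], "spin": 8, "gripper": 1}]}}

```text
time_s: 41.15
tcp_pos: [0.6752, 0.0488, 0.1295]
tcp_rot: [0.609, -0.361, 0.414, -0.572]
force: [8.2, -1.6, -13.0]
gripper_width: 0.0153
```

```bash
python3 - <<'E'
from h import *
stat(); print(tilt(),env.state()['wrist_torque'],env.state()['force'])
E
```

```text
t 41.15 tcp [0.6752 0.0488 0.1295] jaw -66.5 j6 1.13 w 0.015262220121822462
[ 0.033 -0.084 -0.996] [ 0.75479893 -1.10794311  0.17971453] [  8.21241187  -1.63560811 -12.95987959]
```

Call:
{"fn": "jog_arm", "kwargs": {"moves": [{"slide": [0, 0, 0.1], "spin": 8, "gripper": 1}, {"slide": [0, 0, 0.1], "spin": 8, "gripper": 1}, {"slide": [0, 0, 0.1], "spin": 8, "gripper": 1}, {"slide": [0, 0, 0.1], "spin": 5, "gripper": 1}, {"slide": [0, 0, 0], "spin": 0, "gripper": 1}]}}

```text
time_s: 41.65
tcp_pos: [0.6757, 0.049, 0.1272]
tcp_rot: [0.683, -0.189, 0.248, -0.661]
force: [8.6, -1.2, -13.2]
gripper_width: 0.0154
```

```bash
python3 - <<'E'
from h import *
stat(); print(tilt(),env.state()['wrist_torque'],env.state()['force'])
E
```

```text
t 41.65 tcp [0.6757 0.049  0.1272] jaw -36.0 j6 0.57 w 0.015411391332237612
[ 0.071 -0.055 -0.996] [ 0.55497381 -0.65501421  0.12126814] [  8.58703912  -1.21419657 -13.15905074]
```

Call:
{"fn": "jog_arm", "kwargs": {"moves": [{"slide": [0, 0, -0.3], "spin": 0, "gripper": 1}, {"slide": [0, 0, -0.2], "spin": 0, "gripper": 1}, {"slide": [0, 0, 0], "spin": 0, "gripper": 1}]}}

```text
time_s: 41.95
tcp_pos: [0.6759, 0.049, 0.1241]
tcp_rot: [0.683, -0.188, 0.248, -0.661]
force: [6.1, -1.7, -10.9]
gripper_width: 0.015
```

Seated on the collar, I think; release gently, then rise.

Call:
{"fn": "jog_arm", "kwargs": {"moves": [{"slide": [0, 0, -0.15], "spin": 0, "gripper": 1}, {"slide": [0, 0, 0], "spin": 0, "gripper": 0.4}, {"slide": [0, 0, 0], "spin": 0, "gripper": 0.4}, {"slide": [0, 0, 0], "spin": 0, "gripper": 0.4}, {"slide": [0, 0, 3], "spin": 0, "gripper": 0.4}, {"slide": [0, 0, 4], "spin": 0, "gripper": 0.4}, {"slide": [-2, -1, 4], "spin": 0, "gripper": 0.2}, {"slide": [-4, -3, 0], "spin": 0, "gripper": 0}, {"slide": [0, 0, 0], "spin": 0, "gripper": 0}]}}

```text
time_s: 42.85
tcp_pos: [0.6111, 0.0093, 0.2348]
tcp_rot: [0.685, -0.188, 0.245, -0.66]
force: [-0.4, -0.2, -1.2]
gripper_width: 0.0851
```

```bash
cat > st.py <<'E'
from h import *
import sys
stat(); print(tilt(),env.state()['force'])
p=env.capture('side')
for l,z in(('plunger_handle',.12),('drum_centre',.07),('swing_knob',.087),('yellow_mark',.012)):
    for r in env.place_of(p,l)[:1]: print(l,round(r['score'],2),ray(p,r['at'],z).round(4))
a=cv2.resize(p['color'][180:320,260:440,::-1],None,fx=3,fy=3,interpolation=3); cv2.imwrite(f'pics/{sys.argv[1]}.png',a)
o=env.outline_of(p,'plunger_handle')
if o:
    q=cloud(p,o[0]['pixels']); print('handle cloud',len(q),np.percentile(q,[3,50,97],axis=0).round(3).tolist())
E
python3 st.py s5c
```

```text
t 42.85 tcp [0.6111 0.0093 0.2348] jaw -35.7 j6 0.48 w 0.08511263338431244
[ 0.065 -0.058 -0.996] [-0.41116311 -0.18168539 -1.19608231]
plunger_handle 0.78 [0.6797 0.0822 0.12  ]
drum_centre 0.85 [ 0.5254 -0.0994  0.07  ]
swing_knob 0.79 [ 0.5712 -0.0272  0.087 ]
yellow_mark 0.67 [0.5643 0.2317 0.012 ]
handle cloud 248 [[0.655, 0.02, 0.084], [0.673, 0.042, 0.136], [0.692, 0.067, 0.148]]
```

View pics/s5c.png

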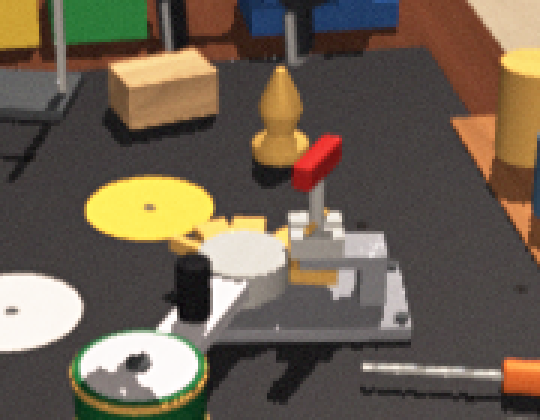

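The plunger stands out by itself: the handle is turned at (318,162) and its top is about 18 mm higher. Next I swing the arm by the knob.

Call:
{"fn": "jog_arm", "kwargs": {"moves": [{"slide": [-3.6, -2.8, 0], "spin": 0, "gripper": 0}, {"slide": [0, 0, 0], "spin": 0, "gripper": 0}, {"slide": [0, 0, -4], "spin": 0, "gripper": 0}, {"slide": [0, 0, -4], "spin": 0, "gripper": 0}, {"slide": [0, 0, 0], "spin": 0, "gripper": 0}, {"slide": [0, 0, 0], "spin": 0, "gripper": 0}]}}

```text
time_s: 43.75
tcp_pos: [0.5839, -0.0152, 0.1528]
tcp_rot: [0.684, -0.185, 0.244, -0.662]
force: [0.9, -0.1, 0.6]
gripper_width: 0.0851
```

```bash
python3 st.py s6c; python3 - <<'E'
from h import *
p=env.capture('wrist')
for r in env.place_of(p,'swing_knob')[:2]: print(r['score'],r['at'],ray(p,r['at'],.087))
for o in find('swing_knob',p): print(*o)
E
```

```text
t 43.75 tcp [ 0.5839 -0.0152  0.1528] jaw -35.4 j6 0.43 w 0.08511866997573816
[ 0.07  -0.056 -0.996] [ 0.884756   -0.06041033  0.57243142]
plunger_handle 0.8 [0.6833 0.0861 0.12  ]
drum_centre 0.77 [ 0.5272 -0.0931  0.07  ]
swing_knob 0.65 [ 0.5688 -0.0177  0.087 ]
yellow_mark 0.88 [0.5609 0.2134 0.012 ]
handle cloud 260 [[0.654, 0.021, 0.089], [0.673, 0.042, 0.138], [0.693, 0.065, 0.148]]
0.94 [298.2, 271.5] [ 0.57286805 -0.02024156  0.087     ]
0.9 n 41049 med [0.597 0.033 0.062] x 0.496 0.669 ymin -0.121 0.118 z 0.103
```

Call:
{"fn": "jog_arm", "kwargs": {"moves": [{"slide": [-1.0, -0.5, -2], "spin": 0, "gripper": 0}, {"slide": [0, 0, -3], "spin": 0, "gripper": 0}, {"slide": [0, 0, 0], "spin": 0, "gripper": 0}, {"slide": [0, 0, -1.5], "spin": 0, "gripper": 0}, {"slide": [0, 0, 0], "spin": 0, "gripper": 0}, {"slide": [0, 0, 0], "spin": 0, "gripper": 0}]}}

```text
time_s: 44.85
tcp_pos: [0.5759, -0.0213, 0.0904]
tcp_rot: [0.684, -0.182, 0.247, -0.662]
force: [0.6, -0.3, -0.2]
gripper_width: 0.0854
```

Call:
{"fn": "jog_arm", "kwargs": {"moves": [{"slide": [-0.3, 0.1, -1.5], "spin": 0, "gripper": 0}, {"slide": [0, 0, 0], "spin": 0, "gripper": 0}, {"slide": [0, 0, 0], "spin": 0, "gripper": 0.9}, {"slide": [0, 0, 0], "spin": 0, "gripper": 0.9}, {"slide": [0, 0, 0], "spin": 0, "gripper": 0.9}, {"slide": [0, 0, 0], "spin": 0, "gripper": 0.9}, {"slide": [0, 0, 0], "spin": 0, "gripper": 0.9}, {"slide": [0, 0, 0], "spin": 0, "gripper": 0.9}]}}

```text
time_s: 45.65
tcp_pos: [0.5762, -0.0206, 0.081]
tcp_rot: [0.684, -0.18, 0.249, -0.662]
force: [1.1, -0.1, -1.6]
gripper_width: 0.0244
```

Call:
{"fn": "jog_arm", "kwargs": {"moves": [{"slide": [-1.07, 0.69, 0], "spin": -8, "gripper": 0.9}, {"slide": [-0.97, 0.83, 0], "spin": -8, "gripper": 0.9}, {"slide": [-0.84, 0.96, 0], "spin": -8, "gripper": 0.9}, {"slide": [-0.7, 1.06, 0], "spin": -8, "gripper": 0.9}, {"slide": [0, 0, 0], "spin": 0, "gripper": 0.9}]}}

```text
time_s: 46.15
tcp_pos: [0.5405, 0.0179, 0.0809]
tcp_rot: [0.601, -0.369, 0.429, -0.564]
force: [-2.7, -0.5, 1.6]
gripper_width: 0.0243
```

```bash
cat > sw.py <<'E'
from h import *
stat(); s=env.state(); t=s['tcp_pos'][:2]-.019*tilt()[:2]-np.array([.620,.0595]); print('r',np.hypot(*t),'ang',np.degrees(np.arctan2(t[1],t[0])),'F',np.round(s['force'],1),tilt())
a=np.arctan2(t[1],t[0])
for k in range(12):
    d=.0912*(np.array([np.cos(a-np.radians(8*(k+1))),np.sin(a-np.radians(8*(k+1)))])-np.array([np.cos(a-np.radians(8*k)),np.sin(a-np.radians(8*k))]))
    print((d*100).round(2),end=' ')
E
python3 sw.py
```

```text
t 46.15 tcp [0.5405 0.0179 0.0809] jaw -68.8 j6 1.12 w 0.024336245359503204
r 0.08970269142924858 ang -153.60028131409769 F [-2.7 -0.5  1.6] [ 0.042 -0.091 -0.995]
[-0.48  1.18] [-0.32  1.23] [-0.14  1.26] [0.04 1.27] [0.21 1.25] [0.38 1.21] [0.55 1.15] [0.7  1.06] [0.84 0.95] [0.97 0.82] [1.07 0.68] [1.16 0.53]
```

Call:
{"fn": "jog_arm", "kwargs": {"moves": [{"slide": [-0.5, 1.18, 0], "spin": -8, "gripper": 0.9}, {"slide": [-0.32, 1.23, 0], "spin": -8, "gripper": 0.9}, {"slide": [-0.14, 1.26, 0], "spin": -8, "gripper": 0.9}, {"slide": [0.04, 1.27, 0], "spin": -8, "gripper": 0.9}, {"slide": [0.21, 1.25, 0], "spin": -8, "gripper": 0.9}, {"slide": [0.38, 1.21, 0], "spin": -8, "gripper": 0.9}, {"slide": [0, 0, 0], "spin": 0, "gripper": 0.9}]}}

```text
time_s: 46.85
tcp_pos: [0.5388, 0.0925, 0.0809]
tcp_rot: [0.393, -0.585, 0.626, -0.335]
force: [-4.3, 0.1, 3.4]
gripper_width: 0.0245
```

```bash
python3 sw.py
```

```text
t 46.85 tcp [0.5388 0.0925 0.0809] jaw -118.0 j6 2.11 w 0.02454886924762314
r 0.08760886933565962 ang 156.62316508622303 F [-4.3  0.1  3.4] [-0.04  -0.091 -0.995]
[0.59 1.13] [0.74 1.04] [0.87 0.92] [0.99 0.79] [1.09 0.65] [1.17 0.49] [1.23 0.32] [1.26 0.15] [ 1.27 -0.03] [ 1.26 -0.21] [ 1.21 -0.38] [ 1.15 -0.55]
```

Call:
{"fn": "jog_arm", "kwargs": {"moves": [{"slide": [0.6, 1.13, 0], "spin": -6, "gripper": 0.9}, {"slide": [0.74, 1.04, 0], "spin": -6, "gripper": 0.9}, {"slide": [0.87, 0.92, 0], "spin": -6, "gripper": 0.9}, {"slide": [0.99, 0.79, 0], "spin": -6, "gripper": 0.9}, {"slide": [0, 0, 0], "spin": 0, "gripper": 0.9}]}}

```text
time_s: 47.35
tcp_pos: [0.564, 0.1253, 0.0813]
tcp_rot: [0.269, -0.655, 0.681, -0.189]
force: [-1.4, 0.8, 3.7]
gripper_width: 0.0245
```

```bash
python3 sw.py; python3 st.py s7c
```

```text
t 47.35 tcp [0.564  0.1253 0.0813] jaw -142.2 j6 2.56 w 0.024454812849403658
r 0.08631066144685255 ang 128.8951358686798 F [-1.4  0.8  3.7] [-0.094 -0.071 -0.993]
[1.04 0.73] [1.13 0.58] [1.2  0.41] [1.25 0.24] [1.27 0.06] [ 1.27 -0.11] [ 1.24 -0.29] [ 1.19 -0.46] [ 1.11 -0.62] [ 1.01 -0.77] [ 0.9 -0.9] [ 0.76 -1.02] t 47.35 tcp [0.564  0.1253 0.0813] jaw -142.2 j6 2.56 w 0.024454812849403658
[-0.094 -0.071 -0.993] [-1.37181375  0.80587323  3.66708041]
plunger_handle 0.72 [0.6834 0.0937 0.12  ]
drum_centre 0.78 [0.5058 0.2096 0.07  ]
swing_knob 0.77 [0.559  0.1229 0.087 ]
yellow_mark 0.6 [0.5715 0.2316 0.012 ]
handle cloud 270 [[0.654, 0.02, 0.087], [0.674, 0.042, 0.137], [0.696, 0.069, 0.147]]
```

Call:
{"fn": "jog_arm", "kwargs": {"moves": [{"slide": [1.31, 0.95, 0], "spin": -5, "gripper": 0.9}, {"slide": [1.4, 0.6, 0], "spin": -4, "gripper": 0.9}, {"slide": [0, 0, 0], "spin": 0, "gripper": 0.9}, {"slide": [0, 0, 0], "spin": 0, "gripper": 0.9}]}}

```text
time_s: 48.05
tcp_pos: [0.5901, 0.1432, 0.0815]
tcp_rot: [0.217, -0.675, 0.692, -0.136]
force: [0.3, -2.0, 0.9]
gripper_width: 0.0245
```

```bash
sed -i 's/\.620,\.0595/.6216,.057/' sw.py; python3 sw.py; python3 st.py s8c
```

```text
t 48.05 tcp [0.5901 0.1432 0.0815] jaw -151.1 j6 2.72 w 0.024474495148415223
r 0.09204177988007789 ang 108.67058052152753 F [ 0.3 -2.   0.9] [-0.105 -0.051 -0.993]
[1.23 0.32] [1.26 0.15] [ 1.27 -0.03] [ 1.26 -0.21] [ 1.21 -0.38] [ 1.15 -0.54] [ 1.06 -0.7 ] [ 0.96 -0.84] [ 0.83 -0.97] [ 0.69 -1.07] [ 0.53 -1.16] [ 0.36 -1.22] t 48.05 tcp [0.5901 0.1432 0.0815] jaw -151.1 j6 2.72 w 0.024474495148415223
[-0.105 -0.051 -0.993] [ 0.28010896 -1.97768435  0.91908879]
plunger_handle 0.72 [0.6799 0.0974 0.12  ]
drum_centre 0.94 [0.5624 0.2359 0.07  ]
swing_knob 0.78 [0.5891 0.131  0.087 ]
yellow_mark 0.61 [0.5677 0.2344 0.012 ]
handle cloud 276 [[0.655, 0.021, 0.087], [0.673, 0.042, 0.137], [0.694, 0.066, 0.147]]
```

View pics/s8c.png

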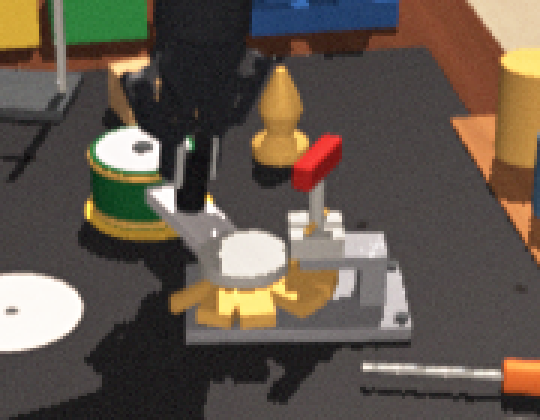

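Drum at (0.562,0.236) is over the yellow mark at (0.568,0.234), and the handle is still up. Release and return to the plunger.

Call:
{"fn": "jog_arm", "kwargs": {"moves": [{"slide": [0, 0, 0], "spin": 0, "gripper": 0}, {"slide": [0, 0, 0], "spin": 0, "gripper": 0}, {"slide": [0, 0, 0], "spin": 0, "gripper": 0}, {"slide": [0, 0, 4], "spin": 0, "gripper": 0}, {"slide": [0, 0, 4.5], "spin": 8, "gripper": 0}, {"slide": [0, 0, 4.5], "spin": 8, "gripper": 0.2}, {"slide": [1, -1, 2], "spin": 8, "gripper": 0.4}, {"slide": [1, -1, 0], "spin": 8, "gripper": 0.4}, {"slide": [1, -1, 0], "spin": 8, "gripper": 0.4}, {"slide": [1, -1, 0], "spin": 8, "gripper": 0.4}]}}

```text
time_s: 49.35
tcp_pos: [0.6219, 0.0975, 0.2346]
tcp_rot: [0.487, -0.516, 0.576, -0.407]
force: [-0.4, -0.6, 0.6]
gripper_width: 0.0514
```

Call:
{"fn": "jog_arm", "kwargs": {"moves": [{"slide": [1, -1, 0], "spin": 8, "gripper": 0.4}, {"slide": [1, -1, 0], "spin": 8, "gripper": 0.4}, {"slide": [1, -1, 0], "spin": 8, "gripper": 0.4}, {"slide": [0.8, -1, 0], "spin": 8, "gripper": 0.4}, {"slide": [0.3, -1, 0], "spin": 8, "gripper": 0.4}, {"slide": [0, 0, 0], "spin": 8, "gripper": 0.4}, {"slide": [0, 0, 0], "spin": 8, "gripper": 0.4}, {"slide": [0, 0, 0], "spin": 8, "gripper": 0.4}, {"slide": [0, 0, 0], "spin": 0, "gripper": 0.4}]}}

```text
time_s: 50.25
tcp_pos: [0.66, 0.0401, 0.2315]
tcp_rot: [0.695, -0.165, 0.256, -0.652]
force: [-0.3, -0.2, 0.2]
gripper_width: 0.0513
```

```bash
python3 st.py s9c
```

```text
t 50.25 tcp [0.66   0.0401 0.2315] jaw -34.6 j6 0.55 w 0.051263629532236246
[ 0.104 -0.096 -0.99 ] [-0.25245961 -0.19177747  0.17982408]
plunger_handle 0.72 [0.686 0.079 0.12 ]
drum_centre 0.68 [0.5617 0.2201 0.07  ]
swing_knob 0.78 [0.5908 0.14   0.087 ]
yellow_mark 0.49 [0.5629 0.2265 0.012 ]
handle cloud 256 [[0.655, 0.02, 0.088], [0.673, 0.041, 0.137], [0.692, 0.065, 0.148]]
```

Call:
{"fn": "jog_arm", "kwargs": {"moves": [{"slide": [1.6, 1.1, 0], "spin": 0, "gripper": 0.4}, {"slide": [0, 0, 0], "spin": 0, "gripper": 0.4}, {"slide": [0, 0, -3], "spin": 0, "gripper": 0.4}, {"slide": [0, 0, -2], "spin": 0, "gripper": 0.4}, {"slide": [0, 0, 0], "spin": 0, "gripper": 0.4}, {"slide": [0, 0, 0], "spin": 0, "gripper": 0.4}]}}

```text
time_s: 51.15
tcp_pos: [0.6768, 0.0521, 0.1819]
tcp_rot: [0.694, -0.166, 0.258, -0.651]
force: [-0.3, -0.1, 0.7]
gripper_width: 0.0513
```

Call:
{"fn": "jog_arm", "kwargs": {"moves": [{"slide": [0, -0.1, -2], "spin": 0, "gripper": 0.4}, {"slide": [0, 0, -2], "spin": 0, "gripper": 0.4}, {"slide": [0, 0, 0], "spin": 0, "gripper": 0.4}, {"slide": [0, 0, -1], "spin": 0, "gripper": 0.4}, {"slide": [0, 0, 0], "spin": 0, "gripper": 0.4}, {"slide": [0, 0, 0], "spin": 0, "gripper": 0.4}]}}

```text
time_s: 51.75
tcp_pos: [0.6807, 0.0503, 0.1397]
tcp_rot: [0.693, -0.163, 0.263, -0.651]
force: [0.3, 0.0, 0.9]
gripper_width: 0.0511
```

Call:
{"fn": "jog_arm", "kwargs": {"moves": [{"slide": [-0.4, 0, -1.5], "spin": 0, "gripper": 0.4}, {"slide": [0, 0, -0.3], "spin": 0, "gripper": 0.4}, {"slide": [0, 0, 0], "spin": 0, "gripper": 0.4}, {"slide": [0, 0, 0], "spin": 0, "gripper": 0.4}]}}

```text
time_s: 52.15
tcp_pos: [0.6769, 0.0503, 0.1216]
tcp_rot: [0.693, -0.162, 0.263, -0.651]
force: [0.7, 0.2, 0.7]
gripper_width: 0.0516
```

Call:
{"fn": "jog_arm", "kwargs": {"moves": [{"slide": [0, 0, 0], "spin": 0, "gripper": 1}, {"slide": [0, 0, 0], "spin": 0, "gripper": 1}, {"slide": [0, 0, 0], "spin": 0, "gripper": 1}, {"slide": [0, 0, 0], "spin": 0, "gripper": 1}, {"slide": [0, 0, 0], "spin": 0, "gripper": 1}, {"slide": [0, 0, 0], "spin": 0, "gripper": 1}]}}

```text
time_s: 52.75
tcp_pos: [0.678, 0.0497, 0.1225]
tcp_rot: [0.692, -0.162, 0.264, -0.652]
force: [2.7, -1.7, -1.0]
gripper_width: 0.0163
```

Call:
{"fn": "jog_arm", "kwargs": {"moves": [{"slide": [0, 0, 0.6], "spin": 0, "gripper": 1}, {"slide": [0, 0, 0.5], "spin": 0, "gripper": 1}, {"slide": [0, 0, 0], "spin": 0, "gripper": 1}]}}

```text
time_s: 53.05
tcp_pos: [0.6775, 0.0497, 0.1284]
tcp_rot: [0.692, -0.163, 0.264, -0.652]
force: [10.6, -2.5, -12.5]
gripper_width: 0.0163
```

Call:
{"fn": "jog_arm", "kwargs": {"moves": [{"slide": [0, 0, 0.1], "spin": -6, "gripper": 1}, {"slide": [0, 0, 0.1], "spin": -8, "gripper": 1}, {"slide": [0, 0, 0.1], "spin": -8, "gripper": 1}, {"slide": [0, 0, 0.1], "spin": -8, "gripper": 1}, {"slide": [0, 0, 0.1], "spin": -8, "gripper": 1}, {"slide": [0, 0, 0.1], "spin": -8, "gripper": 1}, {"slide": [0, 0, 0], "spin": 0, "gripper": 1}]}}

```text
time_s: 53.75
tcp_pos: [0.677, 0.0477, 0.121]
tcp_rot: [0.566, -0.432, 0.505, -0.488]
force: [1.8, -2.7, 1.2]
gripper_width: 0.0159
```

```bash
python3 -c "
from h import *
stat();print(tilt(),env.state()['force'],env.state()['wrist_torque'])"
```

```text
t 53.75 tcp [0.677  0.0477 0.121 ] jaw -83.2 j6 1.48 w 0.01592045731022858
[ 0.005 -0.151 -0.989] [ 1.75966889 -2.71494628  1.23961693] [ 0.57047178 -0.25428264 -0.27871944]
```

```bash
python3 st.py s10c
```

```text
t 53.75 tcp [0.677  0.0477 0.121 ] jaw -83.2 j6 1.48 w 0.01592045731022858
[ 0.005 -0.151 -0.989] [ 1.75966889 -2.71494628  1.23961693]
plunger_handle 0.68 [0.6817 0.0945 0.12  ]
drum_centre 0.88 [0.5581 0.2343 0.07  ]
swing_knob 0.6 [0.5842 0.1319 0.087 ]
yellow_mark 0.44 [0.5665 0.2109 0.012 ]
handle cloud 245 [[0.646, 0.036, 0.086], [0.67, 0.043, 0.132], [0.702, 0.052, 0.145]]
```

View pics/s10c.png

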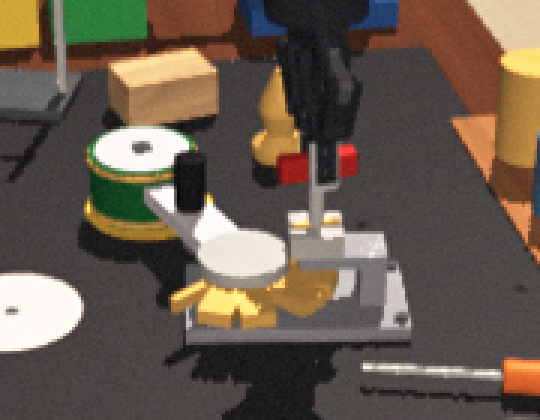

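The drum is over the mark. The handle is still out with about 15° of twist left, so I'll continue.

Call:
{"fn": "jog_arm", "kwargs": {"moves": [{"slide": [0, 0, 0.4], "spin": 0, "gripper": 1}, {"slide": [0, 0, 0.2], "spin": -5, "gripper": 1}, {"slide": [0, 0, 0.1], "spin": -5, "gripper": 1}, {"slide": [0, 0, 0.0], "spin": -5, "gripper": 1}, {"slide": [0, 0, 0], "spin": 0, "gripper": 1}]}}

```text
time_s: 54.55
tcp_pos: [0.6761, 0.0475, 0.1222]
tcp_rot: [0.504, -0.502, 0.564, -0.419]
force: [7.2, -2.0, -12.4]
gripper_width: 0.0161
```

```bash
python3 -c "
from h import *
stat();print(tilt(),env.state()['force'],env.state()['wrist_torque'])"
```

```text
t 54.55 tcp [0.6761 0.0475 0.1222] jaw -98.2 j6 1.73 w 0.01609506668890821
[-0.033 -0.146 -0.989] [  7.2207878   -1.95281756 -12.39820132] [ 0.70185968 -1.36195261  0.16226794]
```

Aligned (-98°, home was -97.5°). I'll lower it slowly.

Call:
{"fn": "jog_arm", "kwargs": {"moves": [{"slide": [0, 0, -0.5], "spin": 0, "gripper": 1}, {"slide": [0, 0, -0.5], "spin": 0, "gripper": 1}, {"slide": [0, 0, -0.5], "spin": 0, "gripper": 1}, {"slide": [0, 0, -0.5], "spin": 0, "gripper": 1}, {"slide": [0, 0, 0], "spin": 0, "gripper": 1}]}}

```text
time_s: 55.05
tcp_pos: [0.6766, 0.0475, 0.1053]
tcp_rot: [0.505, -0.5, 0.564, -0.421]
force: [-0.5, -3.3, -8.7]
gripper_width: 0.0158
```

Call:
{"fn": "jog_arm", "kwargs": {"moves": [{"slide": [0, 0, -0.3], "spin": 0, "gripper": 1}, {"slide": [0, 0, 0], "spin": 0, "gripper": 0.4}, {"slide": [0, 0, 0], "spin": 0, "gripper": 0.4}, {"slide": [0, 0, 0], "spin": 0, "gripper": 0.4}, {"slide": [0, 0, 3], "spin": 0, "gripper": 0.4}, {"slide": [0, 0, 4], "spin": 0, "gripper": 0.4}, {"slide": [-2, -2, 4], "spin": 0, "gripper": 0.4}, {"slide": [-4, -3, 0], "spin": 0, "gripper": 0.4}, {"slide": [-4, -3, 0], "spin": 0, "gripper": 0.4}, {"slide": [0, 0, 0], "spin": 0, "gripper": 0.4}]}}

```text
time_s: 56.05
tcp_pos: [0.5712, -0.0321, 0.2155]
tcp_rot: [0.509, -0.497, 0.562, -0.422]
force: [0.9, -0.2, -0.3]
gripper_width: 0.0511
```

```bash
sed -i 's/180:320,260:440/180:460,190:480/; s/fx=3,fy=3/fx=2,fy=2/' st.py; python3 st.py s11; python3 - <<'E'
from h import *
p=env.capture('top')
for l,z in(('drum_centre',.07),('yellow_mark',.012)):
    for r in env.place_of(p,l)[:1]: print(l,round(r['score'],2),ray(p,r['at'],z).round(4))
q=cloud(p,env.outline_of(p,'plunger_handle')[0]['pixels']); q=q[(q[:,2]>.105)&(q[:,2]<.16)]; print('handle top z',np.percentile(q[:,2],[10,50,90]))
c=q[:,:2]-q[:,:2].mean(0); w,V=np.linalg.eigh(c.T@c); print('bar angle',np.degrees(np.arctan2(V[1,1],V[0,1])))
for n in('finial','wood_block','grease_jar','blue_band','funnel_stand','screwdriver'):
    for r in env.place_of(p,n)[:1]: print(n,ray(p,r['at'],.012).round(3))
E
```

```text
t 56.05 tcp [ 0.5712 -0.0321  0.2155] jaw -97.3 j6 1.56 w 0.05109725261834464
[-0.032 -0.149 -0.988] [ 0.88465354 -0.18814831 -0.30275534]
plunger_handle 0.7 [0.6773 0.0398 0.12  ]
drum_centre 0.81 [0.571  0.2304 0.07  ]
swing_knob 0.68 [0.5904 0.1459 0.087 ]
yellow_mark 0.72 [0.5821 0.3407 0.012 ]
handle cloud 287 [[0.649, 0.035, 0.088], [0.675, 0.042, 0.121], [0.702, 0.052, 0.13]]
drum_centre 0.9 [0.5621 0.2199 0.07  ]
yellow_mark 0.72 [0.5619 0.2406 0.012 ]
handle top z [0.10515186 0.10615247 0.10819297]
bar angle 58.45972614412549
finial [0.699 0.314 0.012]
wood_block [0.61  0.423 0.012]
grease_jar [ 0.75  -0.241  0.012]
blue_band [0.39  0.334 0.012]
funnel_stand [0.459 0.485 0.012]
screwdriver [ 0.785 -0.086  0.012]
```

View pics/s11.png

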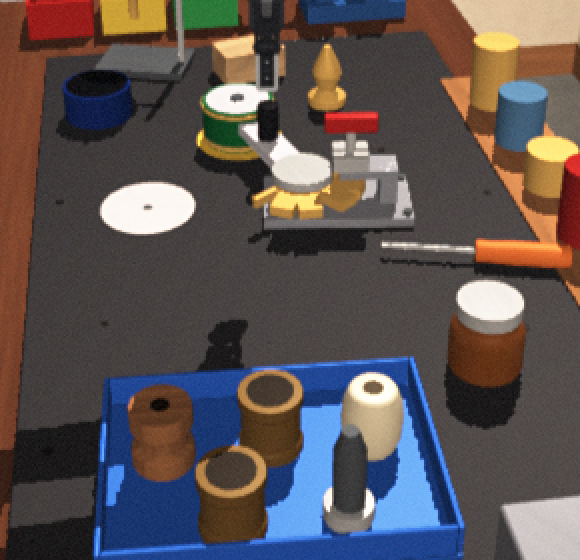

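The handle is level and home again at (351,122), top at 0.130 m as at the start. The drum is on the yellow mark and all five parts are in the tray.

```bash
python3 -c "
from h import *
print(env.hand_in())"
```

```text
the job is handed in; nothing more can be done
None
```

The job is done and handed in at about 57 s of robot time, though I have no verdict back.

**Parts:** the hub, both cups, the bead and the punch went into the blue tray first. The last side picture shows all five standing there.

**Plunger and arm:** I pulled the red plunger up and twisted it, and it stayed out by itself, with the handle about 18 mm higher. I then swung the arm by its knob to the yellow mark, twisted the plunger back and let it spring down.

**Last checks:**
- **Plunger:** the side view shows the handle top at 0.130 m and the bar lying in its starting direction, as before I touched it. That height also means the pin is in the index hole.
- **Drum over the mark:** while I held the arm there, the side view put the drum about 6 mm from the mark. The knob's angle was within 0.2° of where the index hole should be.
- **Bystanders:** each is within about 12 mm of its first measured place, which is measurement scatter.

**Checks that disagreed:**
- In the last top view, the gripper partly covered the fixture and the networks gave the drum and mark about 21 mm apart. The same view's handle reading was plainly wrong.
- The last side reading of the mark was also off, because the drum covers it. I relied on the pin being home instead.

**Problems on the way:**
- The plunger slipped in the grip during the twist back, which may have been the announced slackening. I finished the twist after a fresh look.
- The tool drifted to about 9° of tilt, without visible harm.

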